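# Charge a bench hopper with nuts and hold its gate open

## Robot

A 7-joint arm with a two-finger parallel gripper is mounted at the origin on the work surface. World frame = base frame: x ahead of the robot, y to its left, z up, the work surface at z = 0. Lengths are in m, angles in rad, forces in N, time in s.
With the tool pointing down it reaches from about 0.4 to 0.85 m from the base axis. Payload 4.5 kg.
Tool frame: the origin (TCP) lies midway between the tips of the shut fingers; the grasp point (between the pads) lies 19 mm behind it; z points along the fingers, x is the direction in which the jaws open and shut, and the axes are right-handed (so a half turn about z gives the same grasp; the last joint's range is limited). The gripper opens to 88 mm and grips with 3 to 60 N. Pads are 18 mm wide; open, the fingers measure 123 mm over their backs; the gripper's body (75 mm by 187 mm) begins 45 mm behind the grasp point.
Start: joints at [-1.164, 0.689, -0.195, 1.565, 0.157, 0.902, -0.215], TCP at [0.228, 0.582, 0.239] pointing down, gripper open.
Joint ranges: [-3.01, 3.01], [-0.46, 2.08], [-1.47, 1.51], [0.13, 2.56], [-1, 4.14], [0.04, 2.09], [-2.66, 2.66]. Speed limits (rad/s): [2.57, 2.57, 3.14, 3.14, 3.14, 3.14, 3.14].

## Interface

Orientations are given as a unit quaternion [x, y, z, w].
In Python, from plant import r gives the robot as it stands. The module is installed in compiled form; this text tells all that it offers.
- The arm moves only by the tool play_rows, never from a script. Its argument "increments" is a list of rows, each a list of 7 numbers: the opening, from 0 (shut) to 1 (fully open), then the shift along the tool's x, y, z in mm, then the turn, a rotation vector about the tool's x, y, z in rad. In form: [[hand, dx, dy, dz, wx, wy, wz], ...]. A call has exactly 8 rows; each row shifts and turns the pose as measured when the row begins, along the tool's axes as they then stand; what a row does not reach is not made up. A row lasts 1/8 s, in which the tool goes at most 62.5 mm and 10.7 degrees, less where a joint would pass 70% of its speed; a pose out of reach is approached as far as the arm can. A call is refused whole if a number of a shift passes 62.5 or a number of a turn 0.188, either way. A call with a gripper value outside its range is refused whole. The fingers move at their own pace and stop on an object; "grip_force" is the grip in N (left out, the last holds). Time passes only in rows, so rows that do not move let the fingers close, or fill a call up. It gives the time, the measured TCP pose, the force and the opening at its end, in the units of the state.
- r.get_state(): the state, without advancing time (a new reading comes with each control period).
- r.snapshot(name): name is "side" or "top" or "wrist"; returns the picture (400x640x3 uint8, red, green, blue); there is no depth.
- r.get_calibration(name): a dict with "fx", "fy", "cx", "cy" (pixels), "dist" ([k1, k2, p1, p2, k3] as OpenCV has them; the pictures are not rectified), "R" (3x3) and "t" (3): a world point X has camera coordinates R X + t. Camera axes: x right, y down, z forward; pixel columns grow to the right and rows downward; lengths in m; the calibration is good to about 2 mm. A picture is of the moment at which its call begins: read the wrist's pose just before it. get_calibration takes no time and is no camera call; for the wrist camera it gives the pose at the moment of the call.
- r.finish_job(): hands the job in, once; it reports no verdict.
The state is a dict: "clock": time; "q": joint angles; "qd": joint speeds; "joint_torque": joint torques, N m; "tool_pos": TCP position; "eef_rot": TCP orientation; "contact_force": force on the tool from outside, world axes, zero at the start; "moment": the same for the moment, N m; "opening": opening from 0.0 (shut) to 1.0 (fully open).
Only numpy, scipy, OpenCV 4.12 (cv2) and the standard library are available. Lean on these libraries where they do the work, as an engineer would, in place of code of your own. Each camera call takes 0.05 s, during which the arm holds its last target.

## Task

Take the tray of six hexagon nuts, tip them all into the top of the bench hopper while its gate is shut, and stand the empty tray upright on the bench again. Then press the hopper's spring-return hand lever right down, so that all the nuts run out into the drawer under the outlet, and keep it down: the gate shuts as soon as you let go, so the job finishes with you still holding the lever down. Leave the wrench, the can and the small carton where they are.

Things in the scene. Friction and masses are not known exactly. Their poses are not given: they have to be found in the camera images.
- tray_bar (a point): Middle of the pouring tray's handle: a flat wooden bar along the tray's x, 88 mm long, 12 mm thick (along y), 22 mm high, 71 mm of free height below it. It lies above the middle of the dark sheet-metal tray, 86 mm over its underside. Tray 96 mm wide (x), 150 mm long (y), walls 36 mm high, 0.15 to 0.28 kg empty, 0.2 kg of nuts. z is up; the pouring lip is at its +y end.
- tray_lip (a point): Middle of the edge of the tray's pouring lip, at its open front end: 75 mm ahead of the bar (tray's +y) and 73 mm below the bar's middle. The tray's floor rises to it in a ramp of 13 degrees, 13 mm high. It points roughly to world +y at the start. Nuts begin to slide at 11 to 17 degrees on the floor, 24 to 30 on the ramp: a tilt of 45 to 55 degrees, lip down, empties the tray.
- hopper: Bench dispensing hopper, a grey sheet-metal box on legs, fixed. Origin on the bench under its middle; x across it, y towards its outlet, z up. Level rim 205 mm high; open top 130 mm (x) by 170 mm (y) inside, walls 3 mm. Its floor slopes at 30 degrees down to the outlet at the +y end: 187 mm high at the back, 88 mm at the gate. Flap gate hung from a shaft along x at y = 88 mm, 146 mm high.
- gate_lever: The gate flap, its shaft and its hand lever, one moving piece; the lever is on the shaft's end, beside the hopper's -x wall. Origin on the shaft's axis, in the middle of the hopper's width. Steel arm 125 mm long; gate shut, it points up and back (to the hopper's -y) at 54 degrees above level; at its stop it is level, pointing to the hopper's -y.
- lever_grip (a point): Middle of the lever's round black grip: 22 mm diameter, 78 mm long, along the hopper's x axis, standing out from the arm away from the hopper. 125 mm from the shaft's axis and 60 mm out from the hopper's wall (128 mm to the -x side of its middle). 248 mm above the bench with the gate shut, 146 mm with the lever at its stop.
- gate (a joint): Angle of the gate and its lever in rad: 0 = gate shut, lever up; 0.95 = lever level, against its stop, gate wide open. Pressing the grip down opens it; a spring shuts it when let go. About 6 N down on the grip starts it, 7 to 8 N holds it at the stop.
- drawer: Grey plastic small-parts drawer, loose, 160 mm (its x) by 150 mm (its y) by 65 mm high, walls 4 mm, open on top; it stands on the bench right under the outlet, on the hopper's +y side. Origin at the centre of its underside.
- nut1: Zinc-plated M16 hexagon nut, 24 mm across flats, 13 mm high, 33 g; origin at the centre of one face; at the start it lies flat in the tray. One of six alike.
- nut2: Zinc-plated M16 hexagon nut, 24 mm across flats, 13 mm high, 33 g; origin at the centre of one face; at the start it lies flat in the tray. One of six alike.
- nut3: Zinc-plated M16 hexagon nut, 24 mm across flats, 13 mm high, 33 g; origin at the centre of one face; at the start it lies flat in the tray. One of six alike.
- nut4: Zinc-plated M16 hexagon nut, 24 mm across flats, 13 mm high, 33 g; origin at the centre of one face; at the start it lies flat in the tray. One of six alike.
- nut5: Zinc-plated M16 hexagon nut, 24 mm across flats, 13 mm high, 33 g; origin at the centre of one face; at the start it lies flat in the tray. One of six alike.
- nut6: Zinc-plated M16 hexagon nut, 24 mm across flats, 13 mm high, 33 g; origin at the centre of one face; at the start it lies flat in the tray. One of six alike.
- wrench: Bystander: steel wrench 190 mm long lying on the bench; to be left alone.
- can: Bystander: white can, 60 mm diameter, 110 mm high; to be left alone.
- carton: Bystander: small closed cardboard carton 85 x 65 x 55 mm; to be left alone.
Not all that is in view belongs to the job. Leave any white look-alike of the part that bears tray_bar alone. There is more than one size of the drawer; the job needs the middle-sized.

How it is judged:
On the way, in this order (a step that is already met when the one before it is completed fails the run):
1. all six nuts lie in the hopper, its gate shut (x of nut1 in the frame of hopper between -0.066 and 0.066 m and y of nut1 in the frame of hopper between -0.09 and 0.09 m and z of nut1 in the frame of hopper between 0.08 and 0.205 m and x of nut2 in the frame of hopper between -0.066 and 0.066 m and y of nut2 in the frame of hopper between -0.09 and 0.09 m and z of nut2 in the frame of hopper between 0.08 and 0.205 m and x of nut3 in the frame of hopper between -0.066 and 0.066 m and y of nut3 in the frame of hopper between -0.09 and 0.09 m and z of nut3 in the frame of hopper between 0.08 and 0.205 m and x of nut4 in the frame of hopper between -0.066 and 0.066 m and y of nut4 in the frame of hopper between -0.09 and 0.09 m and z of nut4 in the frame of hopper between 0.08 and 0.205 m and x of nut5 in the frame of hopper between -0.066 and 0.066 m and y of nut5 in the frame of hopper between -0.09 and 0.09 m and z of nut5 in the frame of hopper between 0.08 and 0.205 m and x of nut6 in the frame of hopper between -0.066 and 0.066 m and y of nut6 in the frame of hopper between -0.09 and 0.09 m and z of nut6 in the frame of hopper between 0.08 and 0.205 m and value of joint gate below 0.15 rad), for 0.2 s.
2. the empty tray stands upright on the bench, the lever still up (height (world z) of tray_bar between 0.076 and 0.096 m and angle between tray_bar's own z axis and vertical below 0.12 rad and value of joint gate below 0.15 rad), for 0.2 s.
At the end, for the whole second after the job is handed in: The robot itself holds the lever down (at least 3 N on it, gate joint above 0.80 of 0.95 rad) all through the last second; all six nuts lie still inside the drawer, below its rim, and the drawer stands upright on the bench; the tray stands upright on the bench (tilt under 0.12 rad) (value of joint gate above 0.8 rad and contact force between any of the fingers, the arm and gate_lever above 3 N and x of nut1 in the frame of drawer between -0.078 and 0.078 m and y of nut1 in the frame of drawer between -0.073 and 0.073 m and z of nut1 in the frame of drawer between 0 and 0.065 m and linear speed of each of nut1, nut2, nut3, nut4, nut5, nut6 below 0.05 m/s and x of nut2 in the frame of drawer between -0.078 and 0.078 m and y of nut2 in the frame of drawer between -0.073 and 0.073 m and z of nut2 in the frame of drawer between 0 and 0.065 m and x of nut3 in the frame of drawer between -0.078 and 0.078 m and y of nut3 in the frame of drawer between -0.073 and 0.073 m and z of nut3 in the frame of drawer between 0 and 0.065 m and x of nut4 in the frame of drawer between -0.078 and 0.078 m and y of nut4 in the frame of drawer between -0.073 and 0.073 m and z of nut4 in the frame of drawer between 0 and 0.065 m and x of nut5 in the frame of drawer between -0.078 and 0.078 m and y of nut5 in the frame of drawer between -0.073 and 0.073 m and z of nut5 in the frame of drawer between 0 and 0.065 m and x of nut6 in the frame of drawer between -0.078 and 0.078 m and y of nut6 in the frame of drawer between -0.073 and 0.073 m and z of nut6 in the frame of drawer between 0 and 0.065 m and angle between drawer's own z axis and vertical below 0.1 rad and height (world z) of drawer below 0.01 m and height (world z) of tray_bar between 0.076 and 0.096 m and angle between tray_bar's own z axis and vertical below 0.12 rad); the arm keeps its last pose, push and grip.
It fails at once if the wrench is shifted by more than 30 mm (distance of wrench from where it was at the start of the episode above 0.03 m).
It fails at once if the can is shifted by more than 30 mm (distance of can from where it was at the start of the episode above 0.03 m).
It fails at once if the small carton is shifted by more than 30 mm (distance of carton from where it was at the start of the episode above 0.03 m).
It fails at once if the can is knocked over (angle between can's own z axis and vertical above 0.4 rad).
It also fails if it takes over 70 s, if anything falls off the work surface, if the arm or the gripper's body presses on something with over 40 N, if the wrist force passes 120 N, or if a joint passes its speed limit or range.

## Working session

There is one attempt and no reset: what is moved stays moved. The work goes in short steps, Python scripts to look and compute and a tool call to move; the robot and the scene stay as the last step left them, time stands still between calls to the robot, and variables do not carry over. Pictures are saved under pics/ and viewed, and the job is handed in when it is done.

Besides the shell and the picture viewer there is one more tool, called after "Request:" as a command line: name --pt "numbers of a row" for each row, then --argument value for the rest. play_rows: Moves the arm, as the interface text tells. Its arguments: {"type":"object","properties":{"increments":{"type":"array"},"grip_force":{"type":"number"}},"required":["increments"]}

```bash
mkdir -p pics; ls; python3 - <<'E'
from plant import r
import cv2
s=r.get_state();print(s)
for n in("side","top","wrist"):
    c=r.get_calibration(n);print(n,c)
    cv2.imwrite(f"pics/{n}0.png",r.snapshot(n)[:,:,::-1])
E
```

```text
pics
{'clock': 0.0, 'q': array([-1.16420206,  0.68998315, -0.19455889,  1.5663186 ,  0.15729713,
        0.90254936, -0.21510972]), 'qd': array([-0.0010951 , -0.0003085 , -0.00068672, -0.00013407, -0.000613  ,
       -0.00104347,  0.00052387]), 'joint_torque': array([-6.59283069e-04, -5.27554786e+01, -1.26711063e+00, -1.53429866e+01,
       -5.26050688e-02,  6.48930567e-03,  1.95938105e-04]), 'tool_pos': array([0.22743016, 0.58146695, 0.2379185 ]), 'eef_rot': array([ 8.25869461e-01,  5.63860590e-01, -7.36984867e-04,  5.70389211e-04]), 'contact_force': array([-0.5206849 , -0.21388005,  0.06331464]), 'moment': array([ 0.00270951,  0.02568775, -0.0056328 ]), 'opening': 1.00076077359706}
side {'fx': 411.2075763424257, 'fy': 411.2075763424257, 'cx': 319.6623553005706, 'cy': 189.51444919406407, 'dist': array([-0.10370966,  0.        ,  0.        ,  0.        ,  0.        ]), 'R': array([[ 0.98915673, -0.1464095 , -0.01154201],
       [-0.08153089, -0.48206105, -0.87233586],
       [ 0.1221543 ,  0.86381792, -0.48877083]]), 't': array([-0.51557326,  0.2273278 ,  1.30663681])}
top {'fx': 373.9506667382001, 'fy': 373.9506667382001, 'cx': 322.0167741272981, 'cy': 198.13583122871282, 'dist': array([-0.00368925,  0.        ,  0.        ,  0.        ,  0.        ]), 'R': array([[ 0.01416229, -0.9997115 ,  0.01939976],
       [-0.98103331, -0.01764359, -0.19303457],
       [ 0.19332116, -0.016298  , -0.98100015]]), 't': array([0.06231509, 0.53502023, 1.38602426])}
wrist {'fx': 352.35778276186653, 'fy': 352.35778276186653, 'cx': 319.36359101958715, 'cy': 197.54417160177243, 'dist': array([-0.07582524,  0.        ,  0.        ,  0.        ,  0.        ]), 'R': array([[ 0.36478577,  0.93108674, -0.00297185],
       [ 0.89143125, -0.34832416,  0.28986308],
       [ 0.2688525 , -0.10838713, -0.95706351]]), 't': array([-0.62292811, -0.03983019,  0.39114709])}
```

View pics/side0.png

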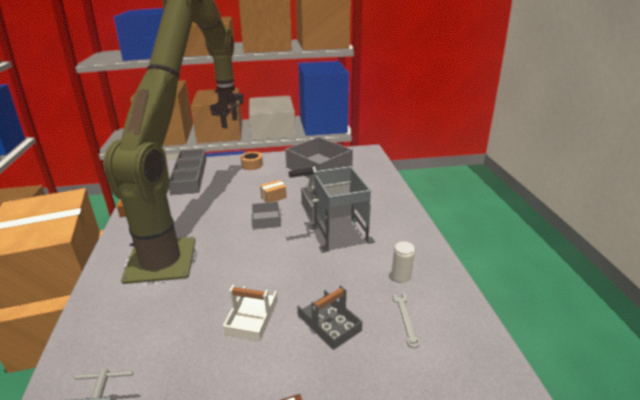

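View pics/top0.png

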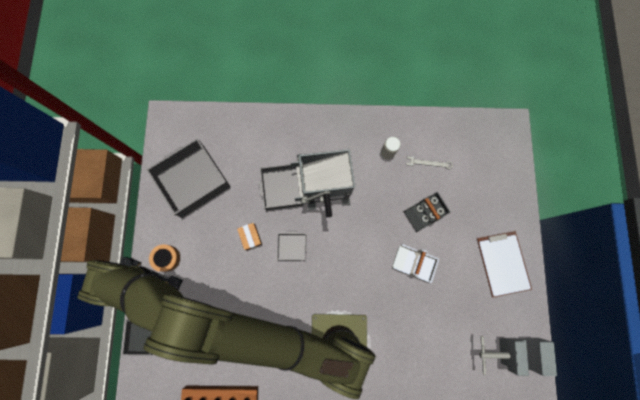

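View pics/wrist0.png

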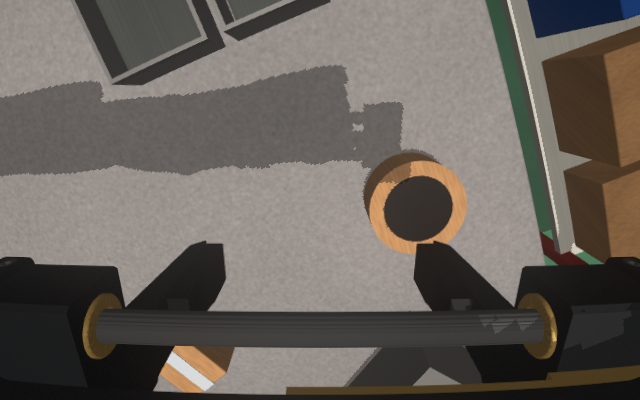

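The top view shows the dark tray at about (427,211) px and the hopper at (326,172), with the lever at (327,207). The drawer at (281,187) is already under the outlet. The carton is at (250,236), the can at (392,146) and the wrench at (428,162). I'll enlarge these areas to measure them.

```bash
python3 - <<'E'
import cv2
t=cv2.imread("pics/top0.png");s=cv2.imread("pics/side0.png")
def crop(im,x,y,w,h,k,n): cv2.imwrite(n,cv2.resize(im[y:y+h,x:x+w],None,fx=k,fy=k,interpolation=cv2.INTER_CUBIC))
crop(t,390,180,80,60,10,"pics/t_tray.png")
crop(t,250,140,120,90,6.6,"pics/t_hop.png")
crop(s,280,270,100,75,8,"pics/s_tray.png")
crop(s,240,160,150,100,5.3,"pics/s_hop.png")
E
```

```text
(no output)
```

View pics/t_tray.png

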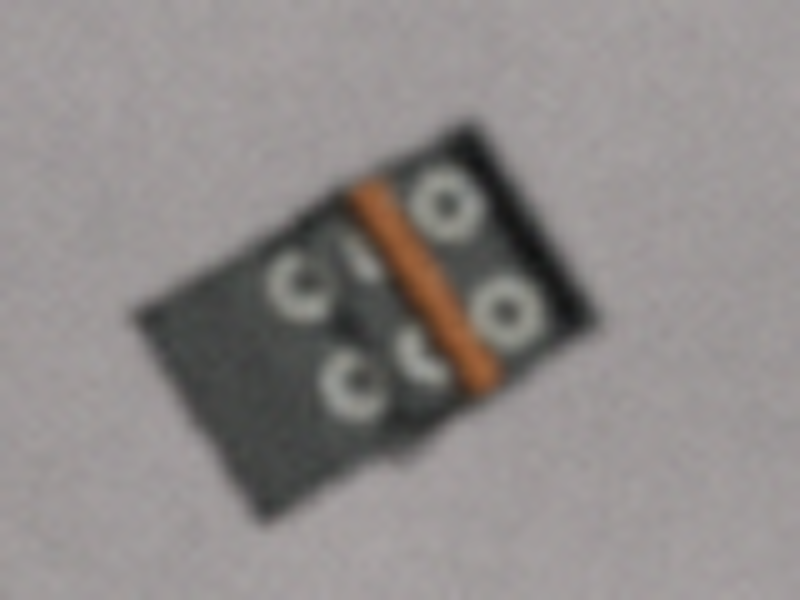

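View pics/t_hop.png

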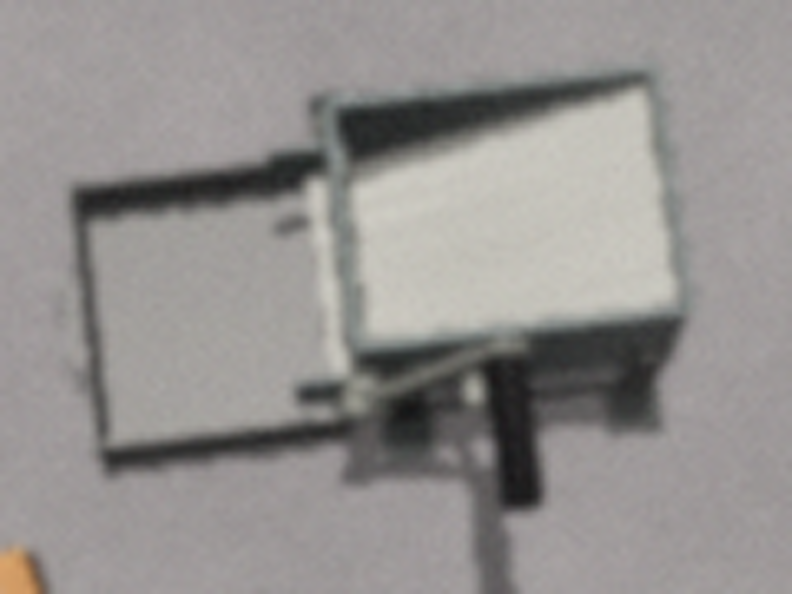

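View pics/s_tray.png

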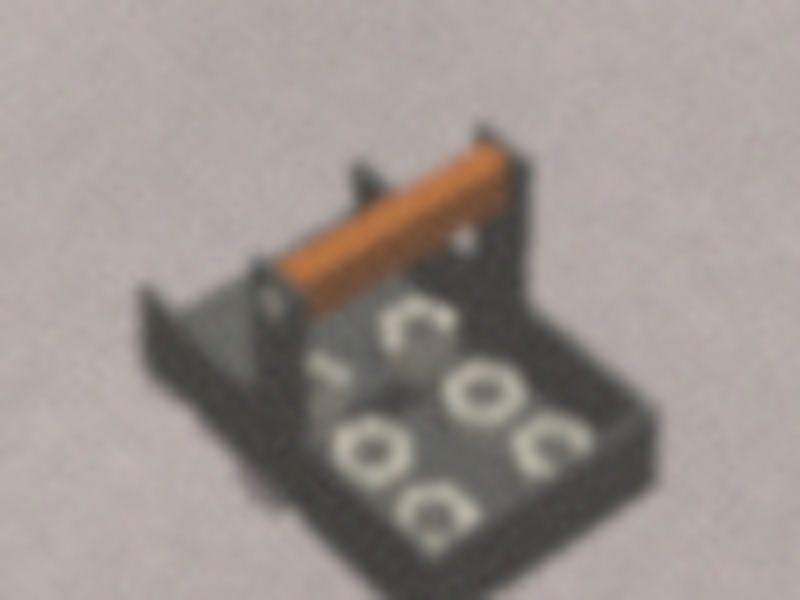

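View pics/s_hop.png

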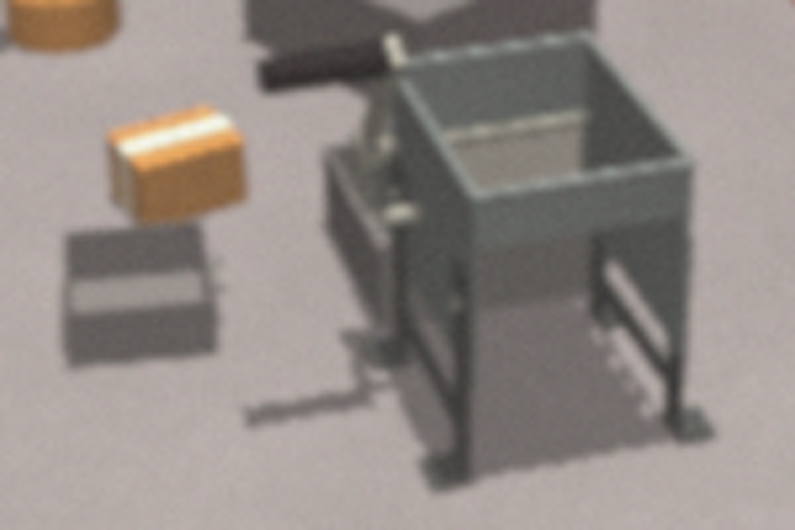

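```bash
cat > h.py <<'E'
import numpy as np,cv2
from scipy.spatial.transform import Rotation as Ro
from scipy.optimize import least_squares
from plant import r
def K(c): return np.array([[c['fx'],0,c['cx']],[0,c['fy'],c['cy']],[0,0,1]])
def proj(c,P): return cv2.projectPoints(np.asarray(P,float).reshape(-1,3),cv2.Rodrigues(np.array(c['R']))[0],np.array(c['t']),K(c),np.array(c['dist']))[0].reshape(-1,2)
def back(c,uv,z):
    p=cv2.undistortPoints(np.asarray(uv,float).reshape(-1,1,2),K(c),np.array(c['dist'])).reshape(-1,2)
    R=np.array(c['R']);t=np.array(c['t']);C=-R.T@t
    d=np.c_[p,np.ones(len(p))]@R
    return C+d*((z-C[2])/d[:,2])[:,None]
def uncrop(p,x,y,k): return (np.asarray(p,float)+.5)/k-.5+np.array([x,y])
E
python3 - <<'E'
from h import *
ct=r.get_calibration("top");cs=r.get_calibration("side")
def fit(obs,x0):
    def f(x):
        c,s=np.cos(x[2]),np.sin(x[2]);e=[]
        for cam,uv,P in obs:
            P=np.array(P);W=np.c_[x[0]+c*P[:,0]-s*P[:,1],x[1]+s*P[:,0]+c*P[:,1],P[:,2]]
            e.append((proj(cam,W)-uv).ravel())
        return np.concatenate(e)
    o=least_squares(f,x0,loss='soft_l1');print(o.x.round(4),f(o.x).round(1));return o.x
# tray; +x is right of +y (z up). yaw = rotation of tray y from world y
tt=uncrop([(368,185),(490,388),(138,315),(265,520),(475,120),(600,322)],390,180,10)
Pt=[(.044,0,.097),(-.044,0,.097),(.048,.075,.013),(-.048,.075,.013),(.048,-.075,.036),(-.048,-.075,.036)]
ts=uncrop([(655,410)],280,270,8)
fit([(ct,tt,Pt)],[.45,-.2,-.3])
th=uncrop([(322,100),(655,72),(688,314),(352,360)],250,140,6.6)
x=.068;y=.088
Ph=[(x,y,.205),(x,-y,.205),(-x,-y,.205),(-x,y,.205)]
sh=uncrop([(470,195),(690,160),(590,37),(400,72)],240,160,5.3)
Psh=[(-x,-y,.205),(x,-y,.205),(x,y,.205),(-x,y,.205)]
fit([(ct,th,Ph)],[.5,0,0]);fit([(cs,sh,Psh)],[.5,0,0])
h=fit([(ct,th,Ph),(cs,sh,Psh)],[.5,0,0])
g=uncrop([(505,350),(522,503)],250,140,6.6);print(back(ct,g,.248))
g=uncrop([(390,55),(265,77)],240,160,5.3);print(back(cs,g,.248))
dr=uncrop([(75,190),(105,465)],250,140,6.6);print(back(ct,dr,.065))
print("can",back(ct,[(392,143)],.11),"wr",back(ct,[(408,161),(449,165)],0),"carton",back(ct,[(250,236)],.055))
print("bigdrawer corners",back(ct,[(196,142),(229,186),(182,215),(150,177)],.1))
E
```

```text
[ 0.4939 -0.3393  0.5304] [-0.4  0.1  0.1  0.1 -0.2 -0.5  0.1  0.2 -0.2 -0.4  0.7  0.4]
[0.5985 0.0609 0.1334] [ 0.4  0.8 -0.3 -0.4 -0.1  0.4  0.1 -0.8]
[0.601  0.0596 0.1259] [-0.   0.3  0.5  0.5  0.4 -0.2 -1.7 -1.7]
[0.6    0.0605 0.1301] [ 0.5  0.3 -0.1 -0.7 -0.1  0.1  0.1 -1.3 -0.2  0.2  0.2  0.3 -0.  -0.3
 -2.1 -1.7]
[[0.51417874 0.06090365 0.248     ]
 [0.43663278 0.05151743 0.248     ]]
[[0.51289701 0.06463093 0.248     ]
 [0.43655941 0.04846569 0.248     ]]
[[0.64404777 0.30829481 0.065     ]
 [0.48172609 0.28377079 0.065     ]]
can [[ 0.74131189 -0.19176189  0.11      ]] wr [[ 0.70497504 -0.2789359   0.        ]
 [ 0.69138229 -0.44677279  0.        ]] carton [[0.38384989 0.33872561 0.055     ]]
bigdrawer corners [[0.73322124 0.55377986 0.1       ]
 [0.56416364 0.41823849 0.1       ]
 [0.45238913 0.58252197 0.1       ]
 [0.59306125 0.71320398 0.1       ]]
```

```bash
cat >> h.py <<'E'
def down(ang): # tool x at world angle ang, z down
    X=np.array([np.cos(ang),np.sin(ang),0]);Z=np.array([0,0,-1.]);return Ro.from_matrix(np.c_[X,np.cross(Z,X),Z])
def plan(pts,ns,hand=1,p0=None,r0=None):
    """pts: list of (pos,Rotation); ns rows for each; prints rows"""
    s=r.get_state();p=np.array(s['tool_pos']) if p0 is None else p0
    q=Ro.from_quat(s['eef_rot']) if r0 is None else r0
    out=[]
    for (P,Q),n in zip(pts,ns):
        P=np.array(P);rv=(q.inv()*Q).as_rotvec()
        for i in range(n):
            a=p+(P-p)*i/n;b=p+(P-p)*(i+1)/n
            R=q*Ro.from_rotvec(rv*i/n)
            out.append([hand]+list((R.inv().apply(b-a)*1000).round(1))+list((rv/n).round(3)))
        p,q=P,Q
    for i,o in enumerate(out): print([float(x) for x in o],"," if i%8!=7 else "\n")
def st():
    s=r.get_state();print("t",round(s['clock'],2),"p",np.round(s['tool_pos'],4),"eul x",np.round(Ro.from_quat(s['eef_rot']).as_matrix()[:,0],3),"z",np.round(Ro.from_quat(s['eef_rot']).as_matrix()[:,2],3),"q",np.round(s['q'],2),"F",np.round(s['contact_force'],1),"op",round(s['opening'],3))
TR=(0.494,-0.339);TY=0.530;HO=(0.600,0.0605);HY=0.130
E
python3 - <<'E'
from h import *
a=TY+np.pi/2-np.pi
s=r.get_state()
Q=Ro.from_quat(s['eef_rot'])
# rot about tool z in stages
ex=np.arctan2(.931,.364);m=lambda f:down(ex+(a-ex)*f)
plan([((.34,.45,.40),m(.25)),((.45,.05,.42),m(.6)),((TR[0],TR[1],.25),m(1))],[5,8,11])
E
```

```text
[1.0, -16.4, 30.5, -32.4, 0.0, 0.0, 0.112] ,
[1.0, -12.8, 32.2, -32.4, 0.0, 0.0, 0.112] ,
[1.0, -9.2, 33.4, -32.4, 0.0, 0.0, 0.112] ,
[1.0, -5.4, 34.2, -32.4, 0.0, 0.0, 0.112] ,
[1.0, -1.5, 34.6, -32.4, 0.0, 0.0, 0.112] ,
[1.0, -18.8, 48.3, -2.5, 0.0, 0.0, 0.098] ,
[1.0, -13.9, 49.9, -2.5, 0.0, 0.0, 0.098] ,
[1.0, -9.0, 51.1, -2.5, 0.0, 0.0, 0.098] 

[1.0, -3.9, 51.7, -2.5, 0.0, 0.0, 0.098] ,
[1.0, 1.1, 51.8, -2.5, 0.0, 0.0, 0.098] ,
[1.0, 6.2, 51.5, -2.5, 0.0, 0.0, 0.098] ,
[1.0, 11.2, 50.6, -2.5, 0.0, 0.0, 0.098] ,
[1.0, 16.1, 49.3, -2.5, 0.0, 0.0, 0.098] ,
[1.0, 9.1, 34.4, 15.5, 0.0, 0.0, 0.081] ,
[1.0, 11.8, 33.6, 15.5, 0.0, 0.0, 0.081] ,
[1.0, 14.5, 32.5, 15.5, 0.0, 0.0, 0.081] 

[1.0, 17.1, 31.2, 15.5, 0.0, 0.0, 0.081] ,
[1.0, 19.6, 29.7, 15.5, 0.0, 0.0, 0.081] ,
[1.0, 22.0, 28.0, 15.5, 0.0, 0.0, 0.081] ,
[1.0, 24.2, 26.1, 15.5, 0.0, 0.0, 0.081] ,
[1.0, 26.2, 24.1, 15.5, 0.0, 0.0, 0.081] ,
[1.0, 28.1, 21.9, 15.5, 0.0, 0.0, 0.081] ,
[1.0, 29.8, 19.5, 15.5, 0.0, 0.0, 0.081] ,
[1.0, 31.3, 17.0, 15.5, 0.0, 0.0, 0.081]
```

Request:
play_rows --pt "1 -16 30 -32 0 0 0.11" --pt "1 -13 32 -32 0 0 0.11" --pt "1 -9 33 -32 0 0 0.11" --pt "1 -5 34 -32 0 0 0.11" --pt "1 -2 35 -32 0 0 0.11" --pt "1 -19 48 -3 0 0 0.1" --pt "1 -14 50 -3 0 0 0.1" --pt "1 -9 51 -3 0 0 0.1"

```text
clock: 1.15
tool_pos: [0.3806, 0.2947, 0.4099]
eef_rot: [0.987, 0.163, -0.002, 0.002]
contact_force: [0.5, -0.9, -1.4]
opening: 0.995
```

```bash
python3 - <<'E'
from h import *
st()
a=TY+np.pi/2-np.pi
X=Ro.from_quat(r.get_state()['eef_rot']).as_matrix()[:,0];ex=np.arctan2(X[1],X[0])
m=lambda f:down(ex+(a-ex)*f)
plan([((.45,.05,.42),m(.4)),((TR[0],TR[1],.25),m(1))],[6,10])
E
```

```text
t 1.15 p [0.3806 0.2947 0.4099] eul x [ 0.947  0.322 -0.005] z [-0.004 -0.004 -1.   ] q [-0.79  0.31  0.05  1.71 -0.02  1.13 -0.41] F [ 0.5 -0.9 -1.4] op 0.995
[1.0, -2.2, 42.3, -1.6, 0.001, 0.001, 0.091] ,
[1.0, 1.7, 42.4, -1.6, 0.001, 0.001, 0.091] ,
[1.0, 5.5, 42.0, -1.6, 0.001, 0.001, 0.091] ,
[1.0, 9.3, 41.4, -1.6, 0.001, 0.001, 0.091] ,
[1.0, 13.1, 40.3, -1.7, 0.001, 0.001, 0.091] ,
[1.0, 16.7, 39.0, -1.7, 0.001, 0.001, 0.091] ,
[1.0, 12.8, 37.0, 17.0, 0.0, 0.0, 0.082] ,
[1.0, 15.8, 35.8, 17.0, 0.0, 0.0, 0.082] 

[1.0, 18.6, 34.4, 17.0, 0.0, 0.0, 0.082] ,
[1.0, 21.4, 32.8, 17.0, 0.0, 0.0, 0.082] ,
[1.0, 24.0, 30.9, 17.0, 0.0, 0.0, 0.082] ,
[1.0, 26.5, 28.8, 17.0, 0.0, 0.0, 0.082] ,
[1.0, 28.8, 26.6, 17.0, 0.0, 0.0, 0.082] ,
[1.0, 30.8, 24.1, 17.0, 0.0, 0.0, 0.082] ,
[1.0, 32.7, 21.5, 17.0, 0.0, 0.0, 0.082] ,
[1.0, 34.4, 18.8, 17.0, 0.0, 0.0, 0.082]
```

Tracks well.

Request:
play_rows --pt "1 -2 42 -2 0 0 0.09" --pt "1 2 42 -2 0 0 0.09" --pt "1 6 42 -2 0 0 0.09" --pt "1 9 41 -2 0 0 0.09" --pt "1 13 40 -2 0 0 0.09" --pt "1 17 39 -2 0 0 0.09" --pt "1 13 37 17 0 0 0.08" --pt "1 16 36 17 0 0 0.08"

```text
clock: 2.15
tool_pos: [0.4588, -0.0395, 0.3893]
eef_rot: [0.98, -0.197, -0.0, 0.002]
contact_force: [-0.2, 0.4, -0.1]
opening: 1.0
```

Request:
play_rows --pt "1 19 34 17 0 0 0.08" --pt "1 21 33 17 0 0 0.08" --pt "1 24 31 17 0 0 0.08" --pt "1 26 29 17 0 0 0.08" --pt "1 29 27 17 0 0 0.08" --pt "1 31 24 17 0 0 0.08" --pt "1 33 22 17 0 0 0.08" --pt "1 34 19 17 0 0 0.08"

```text
clock: 3.15
tool_pos: [0.4885, -0.3603, 0.2483]
eef_rot: [0.864, -0.503, -0.001, 0.001]
contact_force: [1.2, 0.9, 0.3]
opening: 0.996
```

```bash
python3 - <<'E'
from h import *
st()
im=r.snapshot("wrist");cv2.imwrite("pics/w1.png",im[:,:,::-1])
c=r.get_calibration("wrist")
cy,sy=np.cos(TY),np.sin(TY)
T=lambda x,y,z:(TR[0]+cy*x-sy*y,TR[1]+sy*x+cy*y,z)
print(proj(c,[T(.044,0,.097),T(-.044,0,.097),T(.048,.075,.013),T(-.048,.075,.013)]))
plan([((TR[0],TR[1],.25),down(TY-np.pi/2))],[1]);
plan([((TR[0],TR[1],.067),down(TY-np.pi/2))],[6])
E
```

```text
t 3.15 p [ 0.4885 -0.3603  0.2483] eul x [ 0.494 -0.87  -0.   ] z [-0.003 -0.001 -1.   ] q [ 0.31  0.69  0.46  1.63 -0.37  0.91 -0.15] F [1.2 0.9 0.3] op 0.996
[[292.54882956 103.39514735]
 [296.91837291 205.92228144]
 [226.47237416  98.24440613]
 [234.57094626 186.63325181]]
[1.0, -20.0, -19.7, -3.9, 0.008, -0.002, -0.022] ,
[1.0, -3.4, -3.5, 29.8, 0.001, -0.0, -0.004] ,
[1.0, -3.4, -3.5, 29.8, 0.001, -0.0, -0.004] ,
[1.0, -3.3, -3.5, 29.9, 0.001, -0.0, -0.004] ,
[1.0, -3.3, -3.4, 29.9, 0.001, -0.0, -0.004] ,
[1.0, -3.3, -3.4, 29.9, 0.001, -0.0, -0.004] ,
[1.0, -3.3, -3.4, 29.9, 0.001, -0.0, -0.004] ,
```

View pics/w1.png

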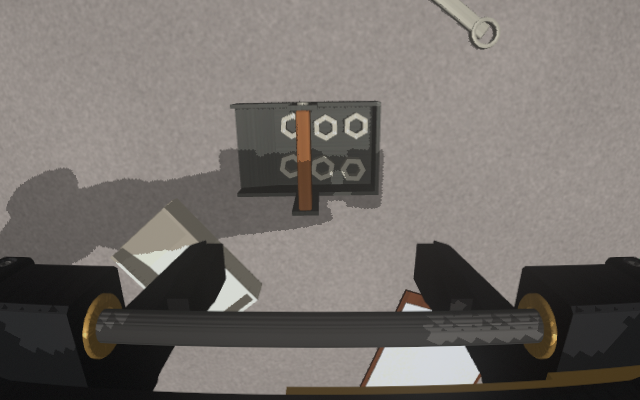

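```bash
python3 - <<'E'
from h import *
c=r.get_calibration("wrist")
P=np.array([(.044,0,.097),(-.044,0,.097),(.048,.075,.013),(-.048,.075,.013),(.048,-.075,.036)])
uv=np.array([(303,110),(305,211),(235,106),(240,193),(380,102)])
def f(x):
    cc,s=np.cos(x[2]),np.sin(x[2])
    W=np.c_[x[0]+cc*P[:,0]-s*P[:,1],x[1]+s*P[:,0]+cc*P[:,1],P[:,2]]
    return (proj(c,W)-uv).ravel()
o=least_squares(f,[.494,-.339,.53],loss='soft_l1');print(o.x.round(4),f(o.x).round(1))
t=.5*o.x+.5*np.array([.494,-.339,.53]);t=o.x
plan([((t[0],t[1],.12),down(t[2]-np.pi/2)),((t[0],t[1],.067),down(t[2]-np.pi/2))],[6,2]);
E
```

```text
[ 0.4921 -0.3485  0.528 ] [-1.2  1.2  0.2  1.6 -1.1 -1.9  1.4 -1.2  0.8 -0.3]
[1.0, -2.1, -2.4, 21.0, 0.001, -0.0, -0.003] ,
[1.0, -2.1, -2.4, 21.0, 0.001, -0.0, -0.003] ,
[1.0, -2.1, -2.4, 21.0, 0.001, -0.0, -0.003] ,
[1.0, -2.1, -2.3, 21.0, 0.001, -0.0, -0.003] ,
[1.0, -2.1, -2.3, 21.0, 0.001, -0.0, -0.003] ,
[1.0, -2.1, -2.3, 21.0, 0.001, -0.0, -0.003] ,
[1.0, 0.0, 0.0, 26.5, 0.0, 0.0, 0.0] ,
[1.0, 0.0, 0.0, 26.5, 0.0, 0.0, 0.0]
```

Request:
play_rows --pt "1 -3 -2 21 0 0 -0.003" --pt "1 -3 -2 21 0 0 -0.003" --pt "1 -3 -2 21 0 0 -0.003" --pt "1 -2 -2 21 0 0 -0.003" --pt "1 -2 -2 20 0 0 0" --pt "1 0 0 5 0 0 0" --pt "1 0 0 0 0 0 0" --pt "1 0 0 0 0 0 0"

```text
clock: 4.2
tool_pos: [0.4873, -0.3508, 0.1328]
eef_rot: [0.865, -0.502, -0.002, 0.004]
contact_force: [0.7, 0.3, 0.0]
opening: 1.001
```

```bash
python3 - <<'E'
from h import *
st()
c=r.get_calibration("wrist")
im=r.snapshot("wrist");cv2.imwrite("pics/w2.png",im[:,:,::-1])
for tr in ((.494,-.339,.53),(.492,-.3485,.528)):
    cy,sy=np.cos(tr[2]),np.sin(tr[2])
    T=lambda x,y,z:(tr[0]+cy*x-sy*y,tr[1]+sy*x+cy*y,z)
    print(proj(c,[T(.044,0,.097),T(-.044,0,.097),T(.048,.075,.013),T(-.048,.075,.013)]))
cv2.imwrite("pics/top1.png",r.snapshot("top")[:,:,::-1])
E
```

```text
t 4.2 p [ 0.4873 -0.3508  0.1328] eul x [ 0.497 -0.868  0.   ] z [-0.008 -0.005 -1.   ] q [ 0.34  0.83  0.37  1.75 -0.45  0.65 -0.09] F [0.7 0.3 0. ] op 1.001
[[303.89518215 128.8441927 ]
 [307.53547288 281.17909969]
 [207.41754598 112.25602419]
 [219.38257802 232.11051383]]
[[318.32682947 141.46530659]
 [319.77869549 290.71587229]
 [217.84148906 120.74261046]
 [228.64578655 239.19697905]]
```

View pics/w2.png

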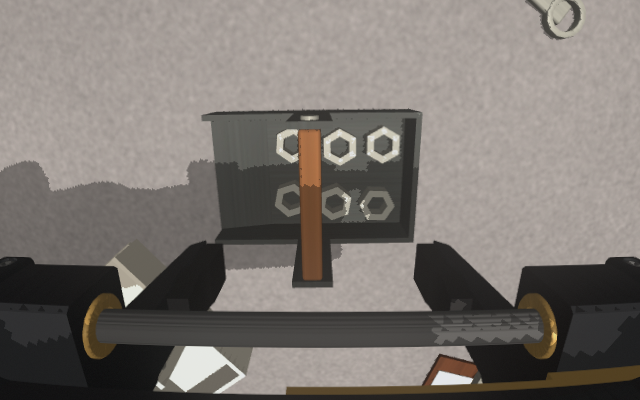

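Request:
play_rows --pt "1 -1 -4 5 0 0 0" --pt "1 -1 -4 10 0 0 0" --pt "1 -1 -3 12 0 0 0" --pt "1 -1 -1 12 0 0 0" --pt "1 0 0 12 0 0 0" --pt "1 0 0 10 0 0 0" --pt "1 0 0 5 0 0 0" --pt "1 0 0 0 0 0 0"

```text
clock: 5.3
tool_pos: [0.4958, -0.341, 0.0617]
eef_rot: [0.865, -0.502, -0.002, 0.004]
contact_force: [-0.4, -0.3, 1.1]
opening: 0.996
```

```bash
python3 - <<'E'
from h import *
st();plan([((.4955,-.342,.067),down(.53-np.pi/2))],[1])
E
```

```text
t 5.3 p [ 0.4958 -0.341   0.0617] eul x [ 0.497 -0.868  0.   ] z [-0.008 -0.005 -1.   ] q [ 0.35  0.94  0.31  1.77 -0.5   0.52 -0.07] F [-0.4 -0.3  1.1] op 0.996
[1.0, 0.7, 0.8, -5.3, 0.009, -0.0, -0.01] ,
```

Request:
play_rows --pt "1 0 0 -5 0.009 0 -0.01" --pt "0 0 0 0 0 0 0" --pt "0 0 0 0 0 0 0" --pt "0 0 0 0 0 0 0" --pt "0 0 0 0 0 0 0" --pt "0 0 0 0 0 0 0" --pt "0 0 0 0 0 0 0" --pt "0 0 0 0 0 0 0" --grip_force 45

```text
clock: 6.3
tool_pos: [0.4965, -0.3417, 0.0684]
eef_rot: [0.868, -0.497, 0.001, 0.0]
contact_force: [-0.1, -0.5, -0.0]
opening: 0.231
```

```bash
python3 - <<'E'
from h import *
st()
E
```

```text
t 6.3 p [ 0.4965 -0.3417  0.0684] eul x [ 0.506 -0.863  0.003] z [ 0.003 -0.002 -1.   ] q [ 0.36  0.92  0.3   1.77 -0.49  0.52 -0.06] F [-0.1 -0.5 -0. ] op 0.231
```

Request:
play_rows --pt "0 0 0 0 0 0 0" --pt "0 0 0 0 0 0 0" --pt "0 0 0 0 0 0 0" --pt "0 0 0 -3 0 0 0" --pt "0 0 0 -8 0 0 0" --pt "0 0 0 -12 0 0 0" --pt "0 0 0 -12 0 0 0" --pt "0 0 0 -5 0 0 0"

```text
clock: 7.3
tool_pos: [0.4952, -0.3402, 0.1099]
eef_rot: [0.868, -0.497, -0.001, -0.0]
contact_force: [1.0, -0.5, -4.2]
opening: 0.131
```

```bash
python3 - <<'E'
from h import *
st()
c=r.get_calibration("wrist")
cv2.imwrite("pics/w3.png",r.snapshot("wrist")[:,:,::-1])
E
```

```text
t 7.3 p [ 0.4952 -0.3402  0.1099] eul x [ 0.506 -0.863 -0.002] z [-0.001  0.002 -1.   ] q [ 0.34  0.86  0.34  1.76 -0.47  0.6  -0.08] F [ 1.  -0.5 -4.2] op 0.131
```

View pics/w3.png

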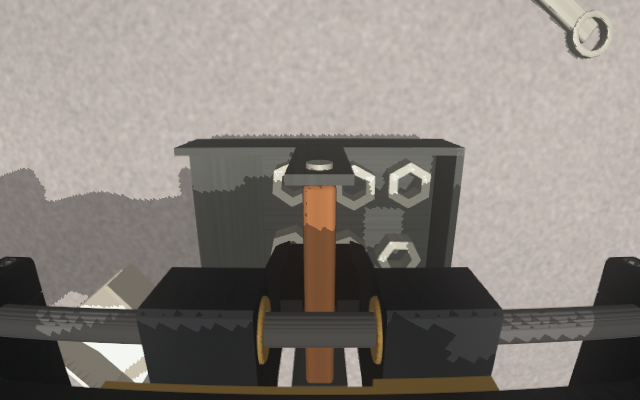

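Held level and lifted, with the force showing about 0.43 kg. All six nuts are in the tray. Now I'll carry it over the hopper.

```bash
python3 - <<'E'
from h import *
b=(.604,.028)
plan([((.50,-.31,.2),down(.53-np.pi/2)),((.55,-.16,.315),down(.35-np.pi/2)),((b[0],b[1],.315),down(.13-np.pi/2))],[5,7,9])
E
```

```text
[1.0, -4.8, -3.9, -17.9, -0.0, 0.0, 0.0] ,
[1.0, -4.8, -3.9, -17.9, -0.0, 0.0, 0.0] ,
[1.0, -4.8, -3.9, -17.9, -0.0, 0.0, 0.0] ,
[1.0, -4.8, -3.9, -17.9, -0.0, 0.0, 0.0] ,
[1.0, -4.8, -3.9, -18.0, -0.0, 0.0, 0.0] ,
[1.0, -14.9, -17.0, -16.4, 0.0, 0.0, 0.026] ,
[1.0, -15.3, -16.6, -16.4, 0.0, 0.0, 0.026] ,
[1.0, -15.7, -16.2, -16.4, 0.0, 0.0, 0.026] 

[1.0, -16.1, -15.8, -16.4, 0.0, 0.0, 0.026] ,
[1.0, -16.5, -15.4, -16.4, 0.0, 0.0, 0.026] ,
[1.0, -16.9, -14.9, -16.4, 0.0, 0.0, 0.026] ,
[1.0, -17.3, -14.5, -16.4, 0.0, 0.0, 0.026] ,
[1.0, -17.6, -12.8, 0.0, 0.0, 0.0, 0.024] ,
[1.0, -17.9, -12.4, 0.0, 0.0, 0.0, 0.024] ,
[1.0, -18.2, -11.9, 0.0, 0.0, 0.0, 0.024] ,
[1.0, -18.5, -11.5, 0.0, 0.0, 0.0, 0.024] 

[1.0, -18.7, -11.0, 0.0, 0.0, 0.0, 0.024] ,
[1.0, -19.0, -10.6, 0.0, 0.0, 0.0, 0.024] ,
[1.0, -19.2, -10.1, 0.0, 0.0, 0.0, 0.024] ,
[1.0, -19.5, -9.6, 0.0, 0.0, 0.0, 0.024] ,
[1.0, -19.7, -9.1, 0.0, 0.0, 0.0, 0.024] ,
```

Request:
play_rows --pt "0 -3 -2 -12 0 0 0" --pt "0 -5 -4 -18 0 0 0" --pt "0 -5 -4 -18 0 0 0" --pt "0 -5 -4 -18 0 0 0" --pt "0 -5 -4 -18 0 0 0" --pt "0 -10 -10 -18 0 0 0.025" --pt "0 -15 -16 -18 0 0 0.025" --pt "0 -15 -16 -18 0 0 0.025"

```text
clock: 8.35
tool_pos: [0.5163, -0.2528, 0.2584]
eef_rot: [0.847, -0.531, -0.0, -0.001]
contact_force: [1.2, -0.0, -4.5]
opening: 0.132
```

Request:
play_rows --pt "0 -16 -16 -18 0 0 0.025" --pt "0 -16 -16 -18 0 0 0.025" --pt "0 -17 -15 -18 0 0 0.025" --pt "0 -17 -14 -18 0 0 0.025" --pt "0 -18 -13 0 0 0 0.025" --pt "0 -18 -12 0 0 0 0.025" --pt "0 -18 -12 0 0 0 0.025" --pt "0 -18 -12 0 0 0 0.025"

```text
clock: 9.35
tool_pos: [0.5701, -0.0754, 0.342]
eef_rot: [0.788, -0.616, 0.001, -0.003]
contact_force: [0.3, 0.0, -4.4]
opening: 0.129
```

```bash
python3 - <<'E'
from h import *
st()
plan([((.604,.028,.315),down(.13-np.pi/2))],[6])
E
```

```text
t 9.35 p [ 0.5701 -0.0754  0.342 ] eul x [ 0.241 -0.971 -0.003] z [ 0.005  0.004 -1.   ] q [-0.32  0.58  0.65  1.61 -0.39  1.09 -0.89] F [ 0.3  0.  -4.4] op 0.129
[1.0, -15.4, -9.6, 4.6, -0.001, 0.001, 0.019] ,
[1.0, -15.5, -9.3, 4.6, -0.001, 0.001, 0.019] ,
[1.0, -15.7, -9.0, 4.6, -0.001, 0.001, 0.019] ,
[1.0, -15.9, -8.7, 4.6, -0.001, 0.001, 0.019] ,
[1.0, -16.0, -8.4, 4.5, -0.001, 0.001, 0.019] ,
[1.0, -16.2, -8.1, 4.5, -0.001, 0.001, 0.019] ,
```

Request:
play_rows --pt "0 -16 -9 2 0 0 0.02" --pt "0 -16 -9 2 0 0 0.02" --pt "0 -16 -9 2 0 0 0.02" --pt "0 -16 -9 2 0 0 0.02" --pt "0 -16 -9 2 0 0 0.02" --pt "0 -12 -6 2 0 0 0.02" --pt "0 -4 -2 0 0 0 0" --pt "0 0 0 0 0 0 0"

```text
clock: 10.35
tool_pos: [0.6011, 0.038, 0.3359]
eef_rot: [0.75, -0.662, -0.001, -0.005]
contact_force: [-0.5, 0.3, -3.9]
opening: 0.135
```

```bash
cat >> h.py <<'E'
def pose(by,bz,tilt,bx=0):  # bar at hopper frame (bx,by), height bz, tilt rad
    Q=down(HY-np.pi/2)*Ro.from_rotvec([0,tilt,0]);z=Q.as_matrix()[:,2]
    c,s=np.cos(HY),np.sin(HY)
    b=np.array([HO[0]+c*bx-s*by,HO[1]+s*bx+c*by,bz]);return b+.018*z,Q
E
python3 - <<'E'
from h import *
st()
cv2.imwrite("pics/s3.png",r.snapshot("side")[100:300,200:500,::-1].repeat(2,0).repeat(2,1))
plan([pose(-.033,.335,.5),pose(-.033,.335,.6)],[6,2])
E
```

```text
t 10.35 p [0.6011 0.038  0.3359] eul x [ 0.124 -0.992 -0.008] z [ 0.004  0.009 -1.   ] q [-0.5   0.64  0.69  1.53 -0.44  1.13 -1.17] F [-0.5  0.3 -3.9] op 0.135
[1.0, 3.2, -0.3, 2.8, -0.001, 0.085, -0.001] ,
[1.0, 2.9, -0.3, 3.0, -0.001, 0.085, -0.001] ,
[1.0, 2.7, -0.3, 3.3, -0.001, 0.085, -0.001] ,
[1.0, 2.4, -0.3, 3.5, -0.001, 0.085, -0.001] ,
[1.0, 2.1, -0.3, 3.7, -0.001, 0.085, -0.001] ,
[1.0, 1.8, -0.3, 3.8, -0.001, 0.085, -0.001] ,
[1.0, 0.9, 0.0, -0.0, 0.0, 0.05, -0.0] ,
[1.0, 0.9, -0.0, 0.0, 0.0, 0.05, -0.0]
```

View pics/s3.png

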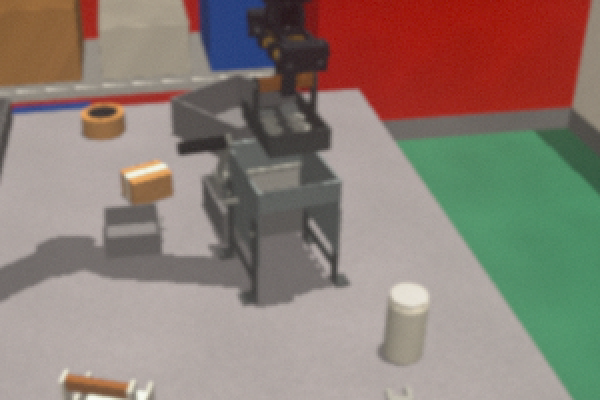

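Request:
play_rows --pt "0 3 0 3 0 0.08 0" --pt "0 3 0 3 0 0.085 0" --pt "0 3 0 3 0 0.085 0" --pt "0 2 0 3 0 0.085 0" --pt "0 2 0 4 0 0.085 0" --pt "0 2 0 4 0 0.08 0" --pt "0 0 0 0 0 0 0" --pt "0 0 0 0 0 0 0"

```text
clock: 11.4
tool_pos: [0.6016, 0.0127, 0.3218]
eef_rot: [0.722, -0.647, 0.187, 0.162]
contact_force: [-0.4, 0.1, -4.0]
opening: 0.131
```

```bash
python3 - <<'E'
from h import *
st()
cv2.imwrite("pics/s4.png",r.snapshot("side")[100:300,200:500,::-1].repeat(2,0).repeat(2,1))
plan([pose(-.033,.325,.70),pose(-.033,.325,.92)],[4,4])
E
```

```text
t 11.4 p [0.6016 0.0127 0.3218] eul x [ 0.094 -0.873  0.479] z [ 0.06  -0.475 -0.878] q [-0.83  0.79  0.96  1.61 -0.15  0.97 -1.44] F [-0.4  0.1 -4. ] op 0.131
[1.0, -1.9, -1.1, 1.9, 0.001, 0.05, -0.005] ,
[1.0, -2.0, -1.1, 1.9, 0.001, 0.05, -0.005] ,
[1.0, -2.1, -1.1, 1.8, 0.001, 0.05, -0.005] ,
[1.0, -2.2, -1.1, 1.6, 0.001, 0.05, -0.005] ,
[1.0, 1.0, -0.0, -0.1, 0.0, 0.055, 0.0] ,
[1.0, 1.0, 0.0, -0.1, 0.0, 0.055, 0.0] ,
[1.0, 1.0, 0.0, 0.0, 0.0, 0.055, 0.0] ,
[1.0, 1.0, -0.0, 0.1, 0.0, 0.055, 0.0]
```

View pics/s4.png

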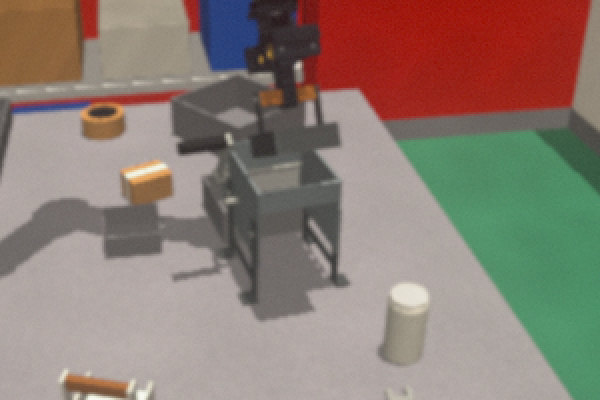

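Request:
play_rows --pt "0 -2 -1 2 0 0.05 -0.005" --pt "0 -2 -1 2 0 0.05 -0.005" --pt "0 -2 -1 2 0 0.05 -0.005" --pt "0 -2 -1 2 0 0.05 -0.005" --pt "0 1 0 0 0 0.06 0" --pt "0 1 0 0 0 0.06 0" --pt "0 1 0 0 0 0.06 0" --pt "0 1 0 0 0 0.06 0"

```text
clock: 12.45
tool_pos: [0.6086, 0.0147, 0.3139]
eef_rot: [0.667, -0.583, 0.35, 0.306]
contact_force: [-0.1, -0.4, -1.3]
opening: 0.132
```

```bash
python3 - <<'E'
from h import *
st()
a=r.snapshot("side")[100:300,200:500,::-1].repeat(2,0).repeat(2,1)
b=r.snapshot("wrist")[:,:,::-1]
cv2.imwrite("pics/s5.png",a);cv2.imwrite("pics/w5.png",b)
plan([pose(-.033,.325,.95)],[4])
E
```

```text
t 12.45 p [0.6086 0.0147 0.3139] eul x [ 0.076 -0.563  0.823] z [ 0.11  -0.815 -0.569] q [-1.03  1.09  1.16  1.62  0.02  0.93 -1.63] F [-0.1 -0.4 -1.3] op 0.132
[1.0, 0.9, 0.7, 0.2, -0.001, -0.004, 0.002] ,
[1.0, 0.9, 0.7, 0.2, -0.001, -0.004, 0.002] ,
[1.0, 0.9, 0.7, 0.2, -0.001, -0.004, 0.002] ,
[1.0, 0.9, 0.7, 0.1, -0.001, -0.004, 0.002] ,
```

View pics/s5.png

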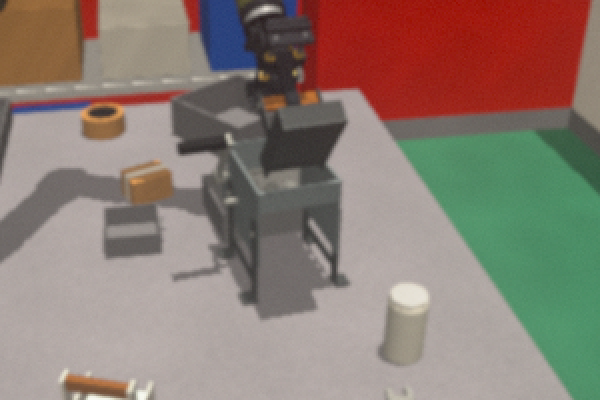

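View pics/w5.png

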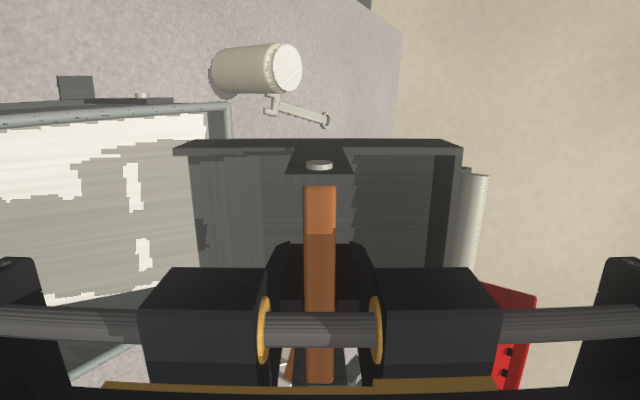

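Request:
play_rows --pt "0 0 0 0 0 0.03 0" --pt "0 0 0 0 0 -0.03 0" --pt "0 0 0 0 0 0 0" --pt "0 0 0 0 0 0 0" --pt "0 0 0 -2 0 -0.06 0" --pt "0 0 0 -4 0 -0.08 0" --pt "0 0 0 -4 0 -0.08 0" --pt "0 0 0 -4 0 -0.08 0"

```text
clock: 13.55
tool_pos: [0.6067, 0.0261, 0.3225]
eef_rot: [0.714, -0.622, 0.242, 0.212]
contact_force: [-0.2, -0.1, -2.6]
opening: 0.13
```

```bash
python3 - <<'E'
from h import *
st()
cv2.imwrite("pics/t6.png",cv2.resize(r.snapshot("top")[120:240,240:400,::-1],None,fx=5,fy=5))
b=r.snapshot("wrist")[:,:,::-1]
cv2.imwrite("pics/w6.png",b)
plan([pose(-.033,.345,.3),pose(-.033,.36,0)],[4,4])
E
```

```text
t 13.55 p [0.6067 0.0261 0.3225] eul x [ 0.109 -0.785  0.61 ] z [ 0.081 -0.604 -0.793] q [-0.92  0.88  1.03  1.59 -0.08  0.98 -1.51] F [-0.2 -0.1 -2.6] op 0.13
[1.0, 0.6, 0.6, -0.5, -0.001, -0.089, 0.0] ,
[1.0, 0.5, 0.6, -0.5, -0.001, -0.089, 0.0] ,
[1.0, 0.5, 0.6, -0.6, -0.001, -0.089, 0.0] ,
[1.0, 0.4, 0.6, -0.6, -0.001, -0.089, 0.0] ,
[1.0, -0.2, -0.0, -3.8, 0.0, -0.075, 0.0] ,
[1.0, -0.5, -0.0, -3.8, 0.0, -0.075, 0.0] ,
[1.0, -0.8, -0.0, -3.7, 0.0, -0.075, 0.0] ,
[1.0, -1.1, -0.0, -3.6, 0.0, -0.075, 0.0]
```

View pics/t6.png

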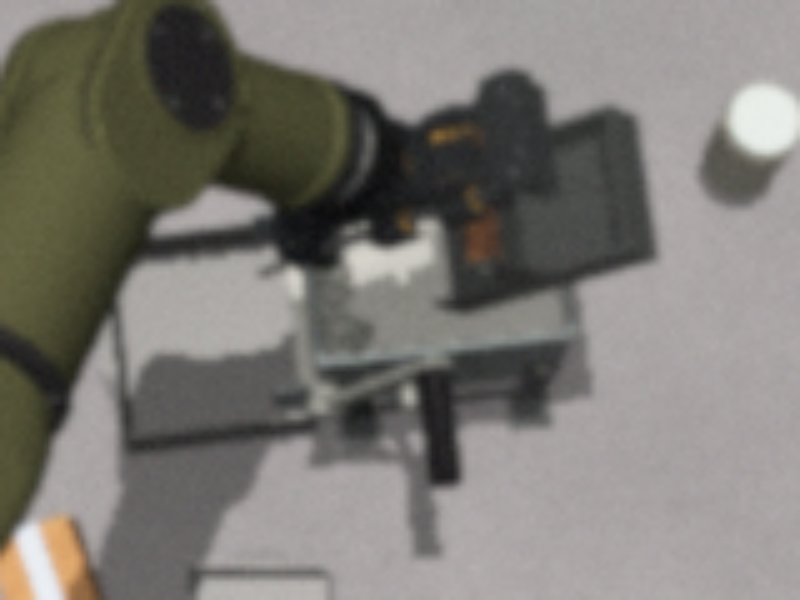

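View pics/w6.png

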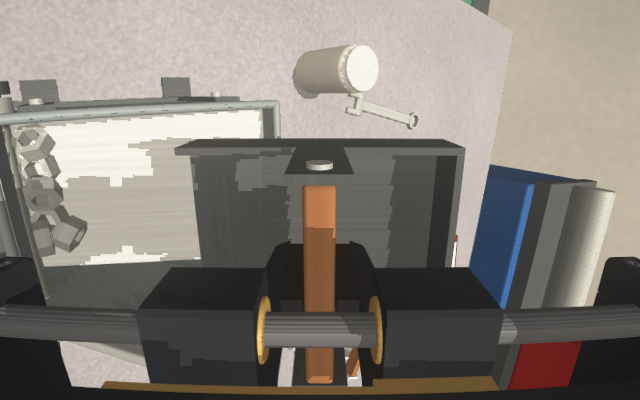

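The nuts have piled up at the gate end of the hopper. The tray looks empty and the force has dropped by about 1.9 N, which matches six nuts. Next I'll level the tray and put it back.

Request:
play_rows --pt "0 0 0 -1 0 -0.09 0" --pt "0 0 0 -1 0 -0.09 0" --pt "0 0 0 -1 0 -0.09 0" --pt "0 0 0 -1 0 -0.09 0" --pt "0 0 0 -4 0 -0.08 0" --pt "0 0 0 -4 0 -0.08 0" --pt "0 0 0 -4 0 -0.08 0" --pt "0 0 0 -4 0 -0.06 0"

```text
clock: 14.65
tool_pos: [0.6025, 0.0279, 0.3378]
eef_rot: [0.753, -0.658, -0.007, 0.004]
contact_force: [0.1, -0.4, -2.4]
opening: 0.128
```

```bash
python3 - <<'E'
from h import *
st()
cv2.imwrite("pics/w7.png",r.snapshot("wrist")[:,:,::-1])
plan([((.54,-.19,.31),down(.35-np.pi/2)),((.4955,-.342,.15),down(.53-np.pi/2))],[8,8])
E
```

```text
t 14.65 p [0.6025 0.0279 0.3378] eul x [ 0.133 -0.991 -0.006] z [-0.016  0.004 -1.   ] q [-0.48  0.64  0.68  1.51 -0.43  1.16 -1.16] F [ 0.1 -0.4 -2.4] op 0.128
[1.0, 25.7, 11.2, 3.6, 0.002, 0.001, -0.027] ,
[1.0, 25.4, 11.9, 3.6, 0.002, 0.001, -0.027] ,
[1.0, 25.1, 12.6, 3.6, 0.002, 0.001, -0.027] ,
[1.0, 24.7, 13.3, 3.6, 0.002, 0.001, -0.027] ,
[1.0, 24.3, 14.0, 3.6, 0.002, 0.001, -0.027] ,
[1.0, 23.9, 14.7, 3.6, 0.002, 0.001, -0.027] ,
[1.0, 23.5, 15.3, 3.6, 0.002, 0.001, -0.027] ,
[1.0, 23.1, 16.0, 3.6, 0.002, 0.001, -0.027] 

[1.0, 15.9, 11.7, 20.0, 0.0, 0.0, -0.022] ,
[1.0, 15.7, 12.1, 20.0, 0.0, 0.0, -0.022] ,
[1.0, 15.4, 12.4, 20.0, 0.0, 0.0, -0.022] ,
[1.0, 15.1, 12.8, 20.0, 0.0, 0.0, -0.022] ,
[1.0, 14.8, 13.1, 20.0, 0.0, 0.0, -0.022] ,
[1.0, 14.5, 13.5, 20.0, 0.0, 0.0, -0.022] ,
[1.0, 14.2, 13.8, 20.0, 0.0, 0.0, -0.022] ,
[1.0, 13.9, 14.1, 20.0, 0.0, 0.0, -0.022]
```

View pics/w7.png

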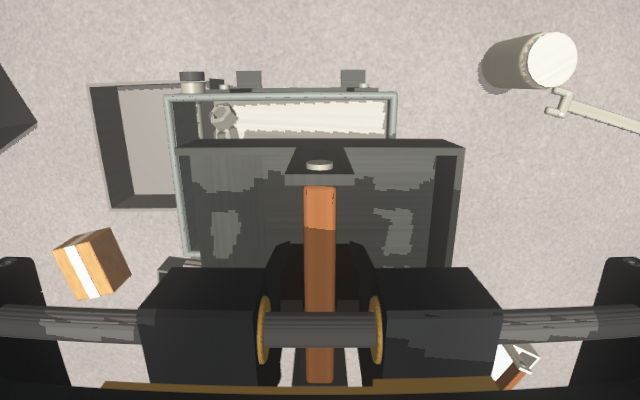

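Request:
play_rows --pt "0 26 11 3 0 0 -0.027" --pt "0 26 12 3 0 0 -0.027" --pt "0 26 13 4 0 0 -0.027" --pt "0 25 13 4 0 0 -0.027" --pt "0 25 14 4 0 0 -0.027" --pt "0 24 15 4 0 0 -0.027" --pt "0 24 15 4 0 0 -0.027" --pt "0 23 16 4 0 0 -0.027"

```text
clock: 15.7
tool_pos: [0.5363, -0.1996, 0.3019]
eef_rot: [0.822, -0.569, -0.009, 0.016]
contact_force: [0.5, 1.0, -2.5]
opening: 0.13
```

Request:
play_rows --pt "0 16 12 20 0 0 -0.022" --pt "0 16 12 20 0 0 -0.022" --pt "0 15 12 20 0 0 -0.022" --pt "0 15 13 20 0 0 -0.022" --pt "0 15 13 20 0 0 -0.022" --pt "0 14 13 20 0 0 -0.022" --pt "0 10 10 15 0 0 -0.022" --pt "0 0 0 0 0 0 0"

```text
clock: 16.7
tool_pos: [0.488, -0.3369, 0.1603]
eef_rot: [0.865, -0.501, -0.017, 0.028]
contact_force: [0.2, -0.2, -2.4]
opening: 0.132
```

```bash
python3 - <<'E'
from h import *
st()
plan([((.4955,-.342,.072),down(.53-np.pi/2))],[6])
E
```

```text
t 16.7 p [ 0.488  -0.3369  0.1603] eul x [ 0.498 -0.867 -0.001] z [-0.057 -0.031 -0.998] q [ 0.26  0.8   0.43  1.73 -0.38  0.72 -0.19] F [ 0.2 -0.2 -2.4] op 0.132
[1.0, 1.4, -1.6, 14.6, 0.011, 0.0, -0.002] ,
[1.0, 1.4, -1.4, 14.7, 0.011, 0.0, -0.002] ,
[1.0, 1.4, -1.3, 14.7, 0.011, 0.0, -0.002] ,
[1.0, 1.4, -1.1, 14.7, 0.011, 0.0, -0.002] ,
[1.0, 1.4, -1.0, 14.7, 0.011, 0.0, -0.002] ,
[1.0, 1.4, -0.8, 14.7, 0.011, 0.0, -0.002] ,
```

Request:
play_rows --pt "0 1 -1 14 0.016 0 0" --pt "0 1 -1 14 0.016 0 0" --pt "0 1 -1 14 0.016 0 0" --pt "0 1 -1 14 0.016 0 0" --pt "0 1 -1 12 0 0 0" --pt "0 1 -1 8 0 0 0" --pt "0 0 0 3 0 0 0" --pt "0 0 0 0 0 0 0"

```text
clock: 17.7
tool_pos: [0.4978, -0.3374, 0.0778]
eef_rot: [0.867, -0.499, 0.001, 0.0]
contact_force: [0.7, -0.0, -3.0]
opening: 0.132
```

```bash
python3 - <<'E'
from h import *
st()
plan([((.4955,-.342,.068),down(.53-np.pi/2))],[3])
E
```

```text
t 17.7 p [ 0.4978 -0.3374  0.0778] eul x [ 0.503 -0.865  0.001] z [ 0.001 -0.001 -1.   ] q [ 0.36  0.91  0.29  1.77 -0.47  0.53 -0.09] F [ 0.7 -0.  -3. ] op 0.132
[1.0, 1.0, 1.4, 3.3, -0.0, -0.0, -0.001] ,
[1.0, 1.0, 1.4, 3.3, -0.0, -0.0, -0.001] ,
[1.0, 1.0, 1.4, 3.3, -0.0, -0.0, -0.001] ,
```

Request:
play_rows --pt "0 0 0 3 0 0 0" --pt "0 0 0 3 0 0 0" --pt "0 0 0 2 0 0 0" --pt "0 0 0 1 0 0 0" --pt "0 0 0 0 0 0 0" --pt "0 0 0 0 0 0 0" --pt "0 0 0 0 0 0 0" --pt "0 0 0 0 0 0 0"

```text
clock: 18.7
tool_pos: [0.4984, -0.3378, 0.0692]
eef_rot: [0.867, -0.499, 0.002, 0.0]
contact_force: [0.7, 0.2, -1.7]
opening: 0.13
```

```bash
python3 - <<'E'
from h import *
st()
E
```

```text
t 18.7 p [ 0.4984 -0.3378  0.0692] eul x [ 0.503 -0.864  0.003] z [ 0.002 -0.002 -1.   ] q [ 0.36  0.92  0.29  1.77 -0.47  0.51 -0.09] F [ 0.7  0.2 -1.7] op 0.13
```

Request:
play_rows --pt "0 0 0 1 0 0 0" --pt "0 0 0 1 0 0 0" --pt "0 0 0 0 0 0 0" --pt "0.5 0 0 0 0 0 0" --pt "0.5 0 0 0 0 0 0" --pt "0.5 0 0 0 0 0 0" --pt "0.5 0 0 0 0 0 0" --pt "0.5 0 0 0 0 0 0"

```text
clock: 19.7
tool_pos: [0.4991, -0.3386, 0.0686]
eef_rot: [0.867, -0.499, 0.003, 0.0]
contact_force: [0.9, 0.3, -1.1]
opening: 0.497
```

```bash
python3 - <<'E'
from h import *
st()
E
```

```text
t 19.7 p [ 0.4991 -0.3386  0.0686] eul x [ 0.502 -0.865  0.005] z [ 0.004 -0.003 -1.   ] q [ 0.36  0.92  0.28  1.77 -0.47  0.51 -0.09] F [ 0.9  0.3 -1.1] op 0.497
```

Request:
play_rows --pt "0.6 0 0 -6 0 0 0" --pt "0.6 0 0 -12 0 0 0" --pt "0.6 0 0 -20 0 0 0" --pt "0.6 0 0 -30 0 0 0" --pt "0.6 0 0 -30 0 0 0" --pt "0.6 0 0 -35 0 0 0" --pt "0.3 0 0 -35 0 0 0" --pt "0 0 0 -20 0 0 0"

```text
clock: 20.7
tool_pos: [0.4974, -0.3379, 0.267]
eef_rot: [0.866, -0.499, 0.003, 0.0]
contact_force: [0.4, 0.4, -0.6]
opening: 0.399
```

```bash
python3 - <<'E'
from h import *
st()
cv2.imwrite("pics/s8.png",cv2.resize(r.snapshot("side")[150:350,200:460,::-1],None,fx=3,fy=3))
plan([((.48,-.17,.33),down(.35-np.pi/2)),((.472,.057,.32),down(.13-np.pi/2))],[5,8],hand=0)
E
```

```text
t 20.7 p [ 0.4974 -0.3379  0.267 ] eul x [ 0.502 -0.865  0.006] z [ 0.005 -0.004 -1.   ] q [ 0.27  0.66  0.45  1.63 -0.34  0.92 -0.2 ] F [ 0.4  0.4 -0.6] op 0.399
[0.0, -30.9, -13.8, -12.4, -0.001, -0.002, 0.035] ,
[0.0, -31.4, -12.7, -12.3, -0.001, -0.002, 0.035] ,
[0.0, -31.9, -11.6, -12.3, -0.001, -0.002, 0.035] ,
[0.0, -32.3, -10.4, -12.2, -0.001, -0.002, 0.035] ,
[0.0, -32.7, -9.3, -12.2, -0.001, -0.002, 0.035] ,
[0.0, -27.0, -8.8, 1.3, 0.0, 0.0, 0.028] ,
[0.0, -27.2, -8.0, 1.2, 0.0, 0.0, 0.028] ,
[0.0, -27.4, -7.3, 1.2, 0.0, 0.0, 0.028] 

[0.0, -27.6, -6.5, 1.3, 0.0, 0.0, 0.028] ,
[0.0, -27.8, -5.8, 1.3, 0.0, 0.0, 0.028] ,
[0.0, -27.9, -5.0, 1.2, 0.0, 0.0, 0.028] ,
[0.0, -28.1, -4.2, 1.2, 0.0, 0.0, 0.028] ,
[0.0, -28.2, -3.5, 1.3, 0.0, 0.0, 0.028] ,
```

View pics/s8.png

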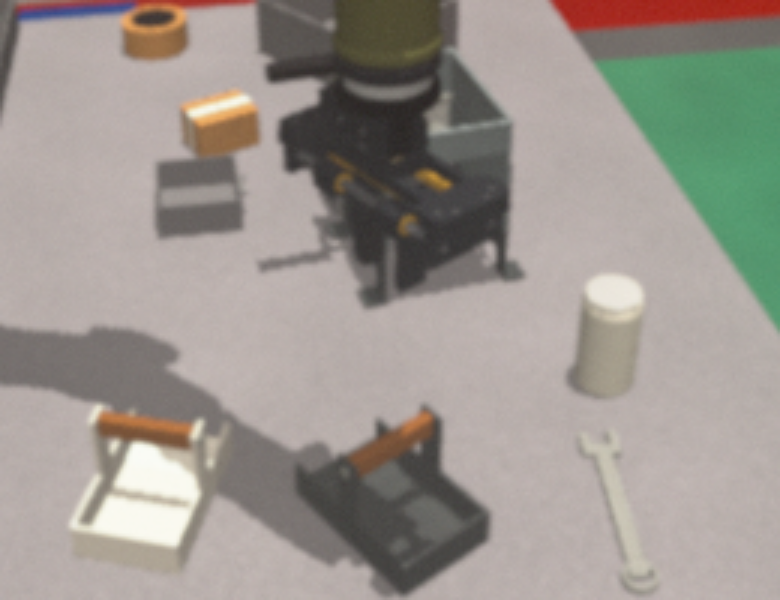

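The tray stands upright and empty, near its original spot. I'll go to the lever now.

Request:
play_rows --pt "0 -31 -14 -12 0 0 0.035" --pt "0 -31 -13 -12 0 0 0.035" --pt "0 -32 -12 -12 0 0 0.035" --pt "0 -32 -10 -12 0 0 0.035" --pt "0 -32 -9 -12 0 0 0.035" --pt "0 -27 -9 0 0 0 0.028" --pt "0 -27 -8 0 0 0 0.028" --pt "0 -27 -7 0 0 0 0.028"

```text
clock: 21.75
tool_pos: [0.4759, -0.0805, 0.3311]
eef_rot: [0.79, -0.613, 0.007, -0.001]
contact_force: [0.4, -0.7, -0.8]
opening: 0.005
```

Request:
play_rows --pt "0 -28 -6 0 0 0 0.028" --pt "0 -28 -6 0 0 0 0.028" --pt "0 -28 -5 0 0 0 0.028" --pt "0 -28 -4 0 0 0 0.028" --pt "0 -20 -3 0 0 0 0.028" --pt "0 -5 0 0 0 0 0" --pt "0 0 0 0 0 0 0" --pt "0 0 0 0 0 0 0"

```text
clock: 22.75
tool_pos: [0.47, 0.0636, 0.3306]
eef_rot: [0.745, -0.667, 0.006, -0.002]
contact_force: [-0.6, -1.2, 0.1]
opening: 0.005
```

```bash
python3 - <<'E'
from h import *
st()
c=r.get_calibration("wrist")
cv2.imwrite("pics/w9.png",r.snapshot("wrist")[:,:,::-1])
cv2.imwrite("pics/t9.png",cv2.resize(r.snapshot("top")[120:240,240:400,::-1],None,fx=5,fy=5))
print(proj(c,[(.474,.057,.259)]))
plan([((.473,.057,.32),down(.13-np.pi/2))],[1],hand=0)
E
```

```text
t 22.75 p [0.47   0.0636 0.3306] eul x [ 0.109 -0.994  0.005] z [ 0.012 -0.004 -1.   ] q [-0.69  0.43  0.69  1.91 -0.34  0.91 -1.3 ] F [-0.6 -1.2  0.1] op 0.005
[[328.47134513 206.42362247]]
[0.0, 6.8, -2.1, 10.7, -0.011, -0.005, -0.021] ,
```

View pics/w9.png

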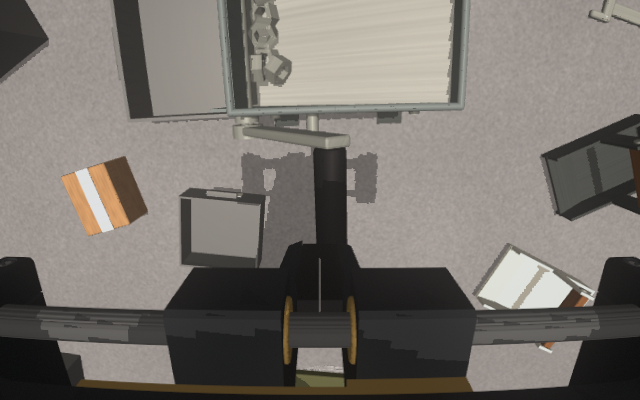

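View pics/t9.png

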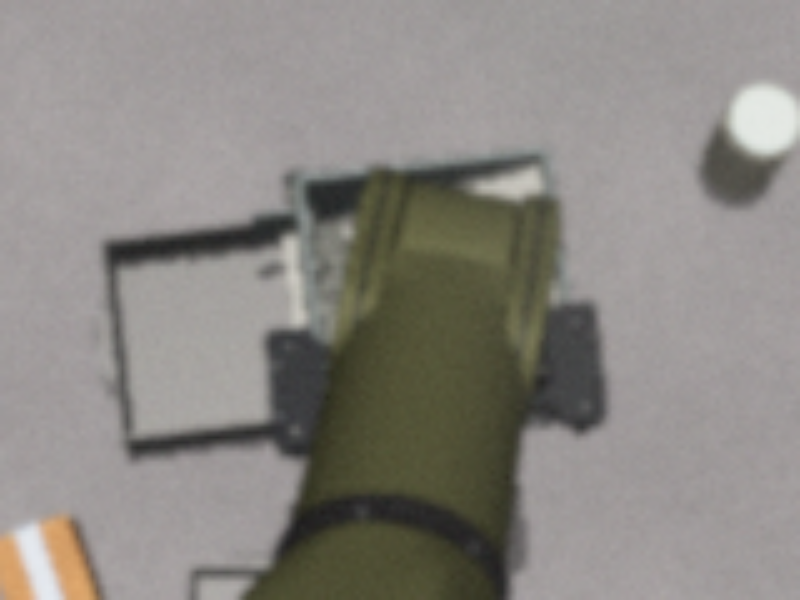

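Request:
play_rows --pt "0 2 -1 12 -0.01 0 -0.02" --pt "0 2 -1 12 0 0 0" --pt "0 2 0 12 0 0 0" --pt "0 1 0 12 0 0 0" --pt "0 0 0 10 0 0 0" --pt "0 0 0 5 0 0 0" --pt "0 0 0 0 0 0 0" --pt "0 0 0 0 0 0 0" --grip_force 40

```text
clock: 23.85
tool_pos: [0.473, 0.0548, 0.2625]
eef_rot: [0.751, -0.66, 0.002, 0.002]
contact_force: [-0.7, -0.6, -0.8]
opening: 0.003
```

```bash
python3 - <<'E'
from h import *
st()
c=r.get_calibration("wrist")
cv2.imwrite("pics/w10.png",r.snapshot("wrist")[:,:,::-1])
print(proj(c,[(.474,.057,.259)]))
plan([((.473,.056,.262),down(.13-np.pi/2))],[1],hand=0)
E
```

```text
t 23.85 p [0.473  0.0548 0.2625] eul x [ 0.128 -0.992  0.006] z [-0.    -0.006 -1.   ] q [-0.6   0.53  0.61  1.99 -0.43  0.75 -1.18] F [-0.7 -0.6 -0.8] op 0.003
[[313.58056894 254.79279194]]
[0.0, -1.2, -0.2, 0.5, 0.001, -0.006, -0.002] ,
```

View pics/w10.png

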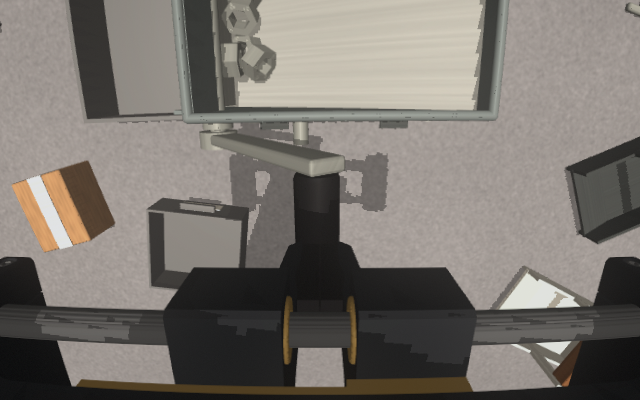

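The fingers are centred on the grip at column 318. I'll press along the arc.

Request:
play_rows --pt "0 2 0 5 0 0 0" --pt "0 7 0 7 0 0 0" --pt "0 7 0 8 0 0 0" --pt "0 7 0 8 0 0 0" --pt "0 6 0 9 0 0 0" --pt "0 5 0 9 0 0 0" --pt "0 5 0 10 0 0 0" --pt "0 4 0 10 0 0 0"

```text
clock: 24.9
tool_pos: [0.4808, 0.0029, 0.2006]
eef_rot: [0.749, -0.662, 0.007, 0.001]
contact_force: [-1.5, -0.6, 5.1]
opening: 0.004
```

```bash
python3 - <<'E'
from h import *
st()
c=r.get_calibration("wrist")
cv2.imwrite("pics/w11.png",r.snapshot("wrist")[:,:,::-1])
E
```

```text
t 24.9 p [0.4808 0.0029 0.2006] eul x [ 0.122 -0.992  0.011] z [ 0.01 -0.01 -1.  ] q [-0.42  0.62  0.5   2.06 -0.52  0.57 -1.01] F [-1.5 -0.6  5.1] op 0.004
```

View pics/w11.png

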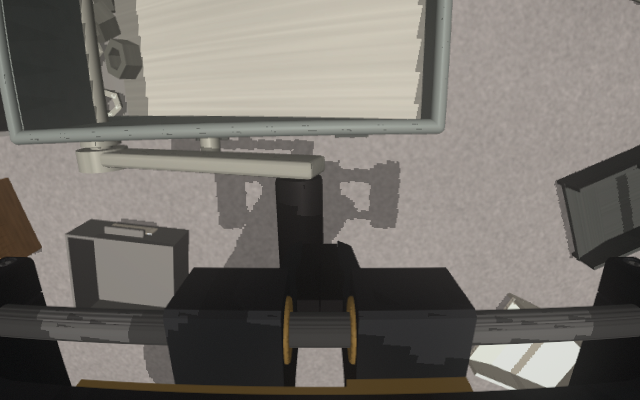

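Request:
play_rows --pt "0 -3 0 8 0 -0.01 0" --pt "0 -2 0 8 0 0 0" --pt "0 0 0 8 0 0 0" --pt "0 0 0 8 0 0 0" --pt "0 0 0 7 0 0 0" --pt "0 0 0 5 0 0 0" --pt "0 0 0 3 0 0 0" --pt "0 0 0 3 0 0 0"

```text
clock: 25.95
tool_pos: [0.4833, -0.0043, 0.1564]
eef_rot: [0.745, -0.667, 0.011, -0.003]
contact_force: [-9.8, 2.9, 50.4]
opening: 0.007
```

```bash
python3 - <<'E'
from h import *
st()
c=r.get_calibration("wrist")
cv2.imwrite("pics/w12.png",r.snapshot("wrist")[:,:,::-1])
st()
E
```

```text
t 25.95 p [ 0.4833 -0.0043  0.1564] eul x [ 0.11  -0.994  0.012] z [ 0.02  -0.009 -1.   ] q [-0.34  0.68  0.4   2.1  -0.59  0.44 -0.94] F [-9.8  2.9 50.4] op 0.007
t 26.0 p [ 0.4833 -0.0043  0.1567] eul x [ 0.109 -0.994  0.011] z [ 0.021 -0.009 -1.   ] q [-0.34  0.68  0.4   2.1  -0.59  0.44 -0.94] F [-8.2  1.5 35.4] op 0.005
```

View pics/w12.png

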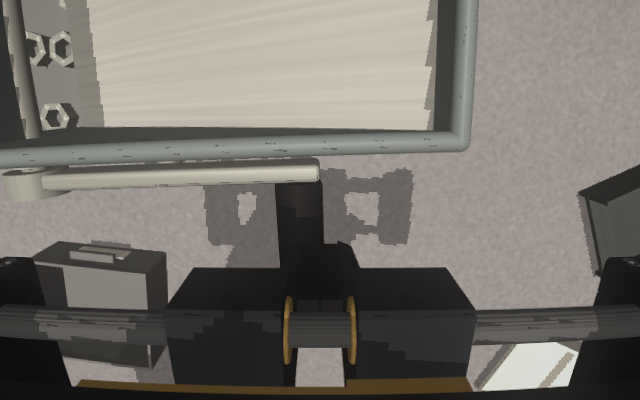

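Request:
play_rows --pt "0 0 0 0 0 0 0" --pt "0 -2 0 1 0 -0.01 0" --pt "0 -3 0 1 0 0 0" --pt "0 -3 0 1 0 0 0" --pt "0 -2 0 1 0 0 0" --pt "0 0 0 1 0 0 0" --pt "0 0 0 1 0 0 0" --pt "0 0 0 1 0 0 0"

```text
clock: 27.0
tool_pos: [0.4834, -0.0032, 0.1573]
eef_rot: [0.741, -0.671, 0.013, -0.008]
contact_force: [-3.3, 0.4, 12.7]
opening: 0.006
```

```bash
python3 - <<'E'
from h import *
st()
c=r.get_calibration("wrist")
cv2.imwrite("pics/w13.png",r.snapshot("wrist")[:,:,::-1])
cv2.imwrite("pics/t13.png",cv2.resize(r.snapshot("top")[120:240,240:400,::-1],None,fx=5,fy=5))
st()
E
```

```text
t 27.0 p [ 0.4834 -0.0032  0.1573] eul x [ 0.1   -0.995  0.009] z [ 0.03  -0.006 -1.   ] q [-0.34  0.68  0.4   2.11 -0.6   0.43 -0.94] F [-3.3  0.4 12.7] op 0.006
t 27.1 p [ 0.4834 -0.0032  0.1573] eul x [ 0.1   -0.995  0.009] z [ 0.03  -0.006 -1.   ] q [-0.34  0.68  0.4   2.11 -0.6   0.43 -0.94] F [-2.9  0.6 13. ] op 0.004
```

View pics/w13.png

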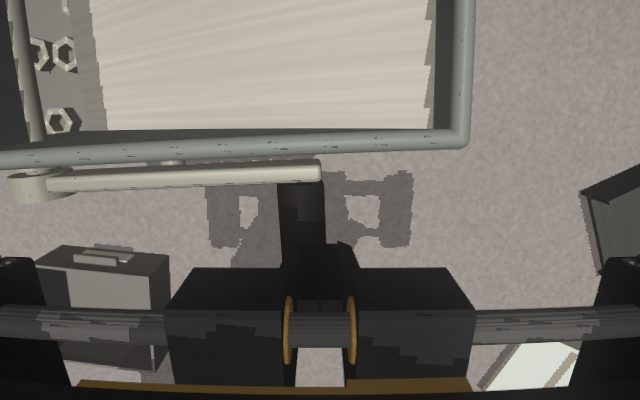

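View pics/t13.png

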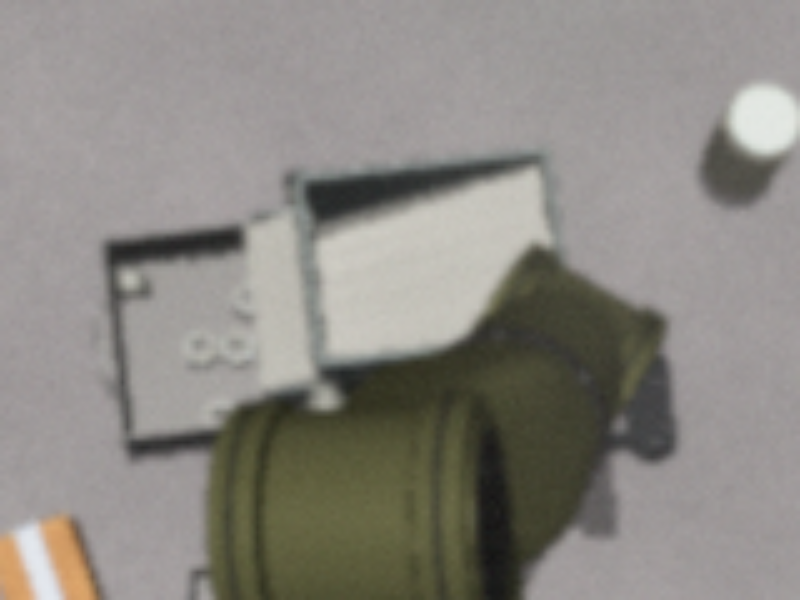

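```bash
python3 - <<'E'
from h import *
a=r.snapshot("wrist");cv2.imwrite("pics/w14.png",cv2.resize(a[0:160,0:130,::-1],None,fx=4,fy=4,interpolation=cv2.INTER_CUBIC)[:600])
cv2.imwrite("pics/s14.png",cv2.resize(r.snapshot("side")[150:260,260:400,::-1],None,fx=5,fy=5,interpolation=cv2.INTER_CUBIC))
c=r.get_calibration("wrist")
# drawer/hopper outlet points in wrist view
def H(x,y,z): 
    cc,s=np.cos(HY),np.sin(HY);return (HO[0]+cc*x-s*y,HO[1]+s*x+cc*y,z)
print(proj(c,[H(-.065,.085,.09),H(.065,.085,.09),H(-.065,.085,.205),H(-.065,.1,.01),H(.065,.1,.01)]).round())
E
```

```text
[[100. 131.]
 [ 72. -96.]
 [-91. 164.]
 [138. 124.]
 [118. -44.]]
```

View pics/w14.png

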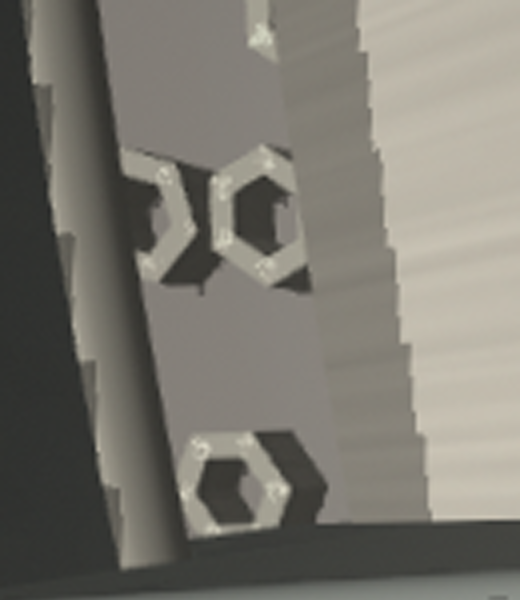

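View pics/s14.png

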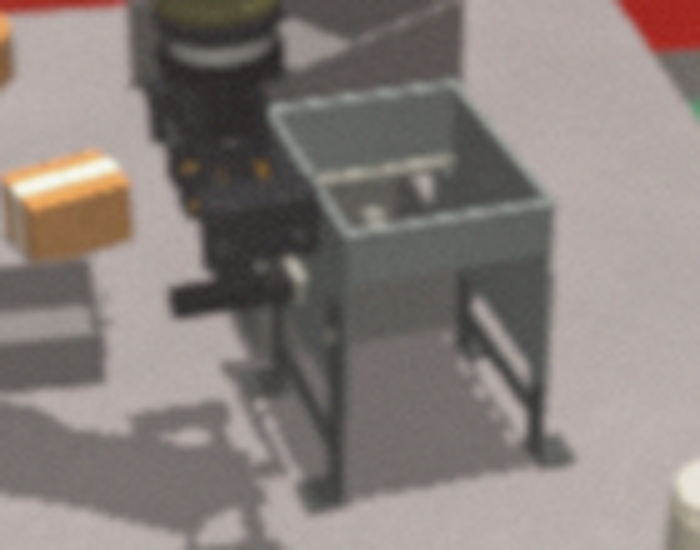

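Request:
play_rows --pt "0 0 0 1 0.04 0 0" --pt "0 0 0 1 0.04 0 0" --pt "0 0 0 1 0.04 0 0" --pt "0 0 0 1 0.04 0 0" --pt "0 0 0 1 0.04 0 0" --pt "0 0 0 1 0 0 0" --pt "0 0 0 1 0 0 0" --pt "0 0 0 1 0 0 0"

```text
clock: 28.2
tool_pos: [0.4839, -0.0033, 0.1605]
eef_rot: [0.739, -0.663, 0.079, -0.084]
contact_force: [-3.0, -0.7, 6.4]
opening: 0.001
```

```bash
python3 - <<'E'
from h import *
st()
a=r.snapshot("wrist");cv2.imwrite("pics/w15.png",a[:,:,::-1])
t=r.snapshot("top");cv2.imwrite("pics/t15.png",cv2.resize(t[155:215,255:335,::-1],None,fx=10,fy=10,interpolation=cv2.INTER_CUBIC))
E
```

```text
t 28.2 p [ 0.4839 -0.0033  0.1605] eul x [ 0.108 -0.994  0.005] z [ 0.228  0.02  -0.973] q [-0.13  0.6   0.06  2.28 -1.    0.04 -0.55] F [-3.  -0.7  6.4] op 0.001
```

View pics/w15.png

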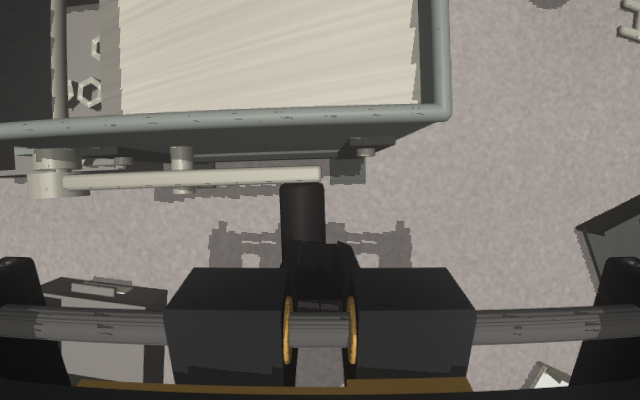

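View pics/t15.png

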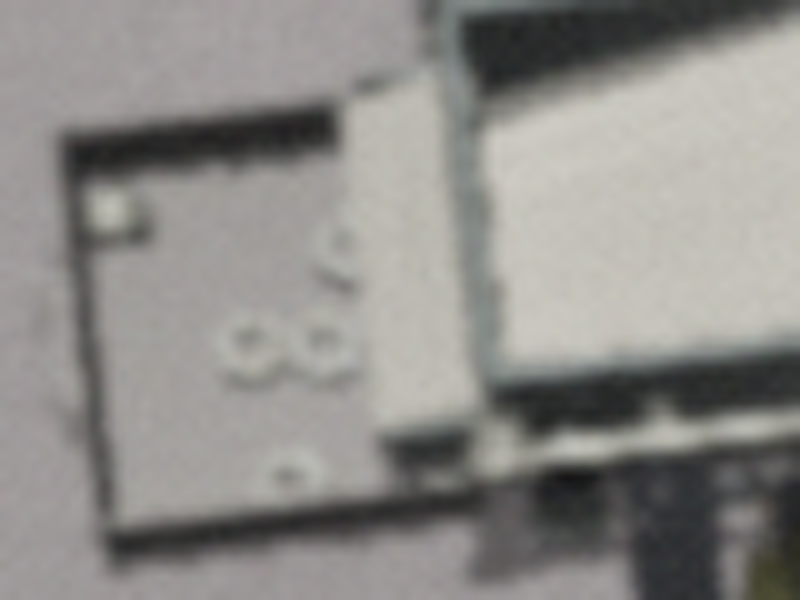

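Request:
play_rows --pt "0 0 0 1 -0.03 0 0" --pt "0 0 0 1 -0.04 0 0" --pt "0 0 0 1 -0.04 0 0" --pt "0 0 0 1 -0.04 0 0" --pt "0 0 0 1.5 -0.04 0 0" --pt "0 0 0 1.5 0 0 0" --pt "0 0 0 1.5 0 0 0" --pt "0 0 0 1.5 0 0 0"

```text
clock: 29.3
tool_pos: [0.4846, -0.0035, 0.157]
eef_rot: [0.744, -0.668, 0.014, -0.015]
contact_force: [-6.1, 0.3, 21.6]
opening: 0.002
```

```bash
python3 - <<'E'
from h import *
st()
def H(x,y,z): 
    cc,s=np.cos(HY),np.sin(HY);return (HO[0]+cc*x-s*y,HO[1]+s*x+cc*y,z)
for n in("top","side","wrist"):
    c=r.get_calibration(n);print(n,"C",(-np.array(c['R']).T@np.array(c['t'])).round(2))
    print(proj(c,[H(.05,.07,.11),H(.03,.07,.11),H(0,.07,.11),H(-.05,.07,.11),H(0,.085,.205),H(.065,.085,.205)]).round(1).tolist())
    if n=="top":
        uv=np.array([(115,212),(340,245),(320,345),(250,345),(292,472)])/10+np.array([255,155])-.45
        P=back(c,uv,.017)
        d=P-np.array([.57,.21,0]);print(P.round(3))
cv2.imwrite("pics/w16.png",r.snapshot("wrist")[:,:,::-1])
cv2.imwrite("pics/s16.png",cv2.resize(r.snapshot("side")[160:210,300:375,::-1],None,fx=10,fy=10,interpolation=cv2.INTER_CUBIC))
E
```

```text
t 29.3 p [ 0.4846 -0.0035  0.157 ] eul x [ 0.106 -0.994  0.001] z [ 0.041  0.003 -0.999] q [-0.41  0.71  0.53  2.12 -0.8   0.48 -0.72] F [-6.1  0.3 21.6] op 0.002
top C [0.26 0.09 1.46]
[[305.2, 166.9], [305.8, 172.0], [306.7, 179.8], [308.1, 192.9], [301.8, 173.6], [299.8, 155.8]]
[[0.627 0.294 0.017]
 [0.616 0.204 0.017]
 [0.575 0.211 0.017]
 [0.574 0.239 0.017]
 [0.524 0.22  0.017]]
side C [ 0.37 -1.09  0.83]
[[347.1, 193.3], [341.7, 194.1], [333.6, 195.4], [319.8, 197.5], [332.4, 169.2], [350.4, 166.7]]
wrist C [0.55 0.   0.31]
[[81.7, -85.5], [84.5, -46.4], [90.2, 12.5], [102.2, 107.3], [-104.2, -32.3], [46.1, -73.0]]
```

View pics/s16.png

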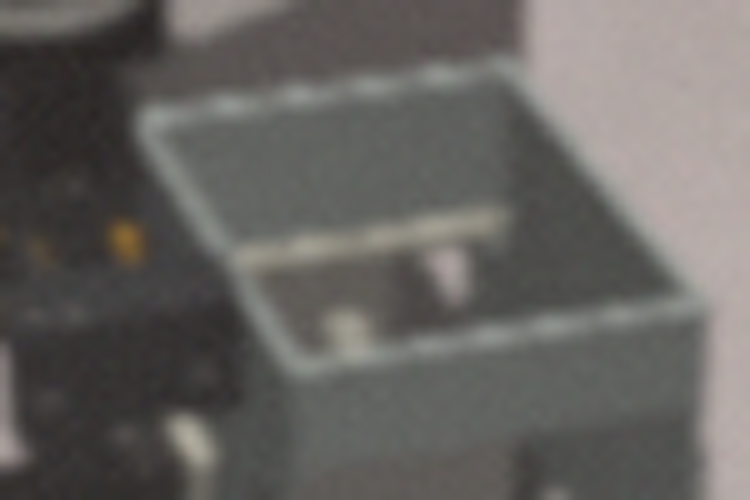

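View pics/w16.png

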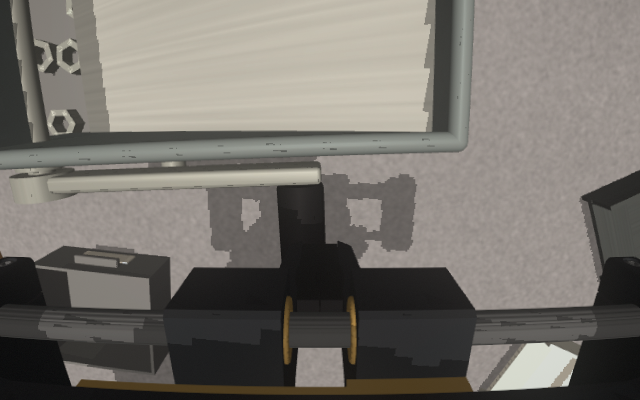

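```bash
python3 - <<'E'
from h import *
P=np.array([[0.627,0.294,.017],[.616,.204,.017],[.575,.211,.017],[.574,.239,.017],[.524,.22,.017]])
for n,o in(("side",(300,160)),):
    print(((proj(r.get_calibration(n),P)-o)*10).round())
print(proj(r.get_calibration("wrist"),P).round())
s=cv2.imread("pics/top0.png");t=r.snapshot("top")[:,:,::-1]
cv2.imwrite("pics/cmp.png",np.hstack([cv2.resize(i[160:210,255:315],None,fx=6.6,fy=6.6,interpolation=cv2.INTER_CUBIC) for i in(s,t)]))
cs=r.get_calibration("side")
print("patch ray at z=.017,.03:",back(cs,[(345,187)],.017),back(cs,[(345,187)],.05),back(cs,[(334.5,192.5)],.017))
E
```

```text
[[352. 345.]
 [366. 465.]
 [255. 465.]
 [241. 427.]
 [118. 464.]]
[[-22. -13.]
 [ 74.   2.]
 [ 66.  55.]
 [ 35.  55.]
 [ 58. 118.]]
patch ray at z=.017,.03: [[0.67764001 0.34753789 0.017     ]] [[0.66512377 0.28907313 0.05      ]] [[0.62723772 0.30998215 0.017     ]]
```

View pics/cmp.png

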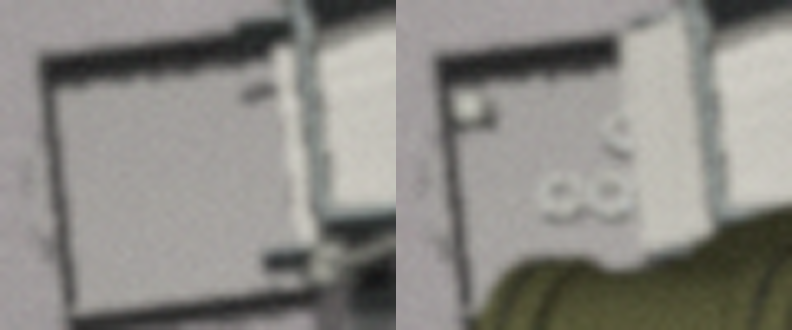

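```bash
python3 - <<'E'
from h import *
cv2.imwrite("pics/sF.png",cv2.resize(r.snapshot("side")[130:350,180:460,::-1],None,fx=2.7,fy=2.7,interpolation=cv2.INTER_CUBIC))
cv2.imwrite("pics/tF.png",cv2.resize(r.snapshot("top")[100:300,220:470,::-1],None,fx=3,fy=3,interpolation=cv2.INTER_CUBIC))
E
```

```text
(no output)
```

View pics/sF.png

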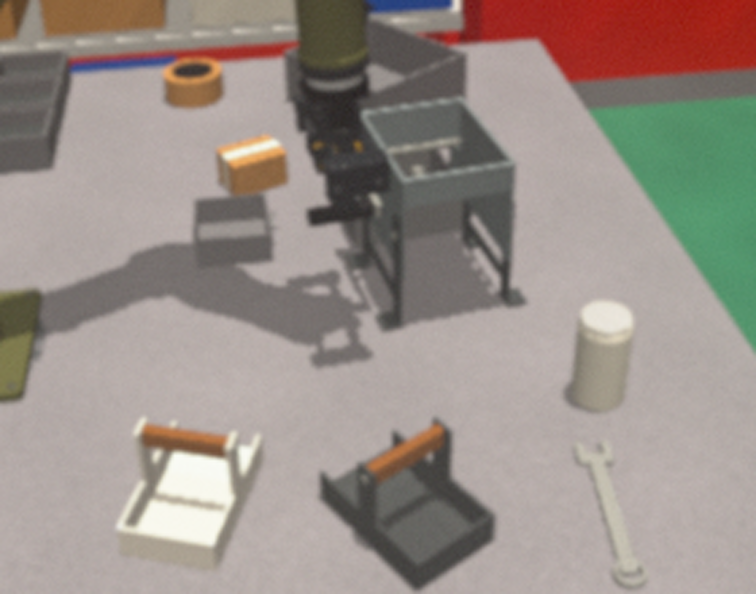

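View pics/tF.png

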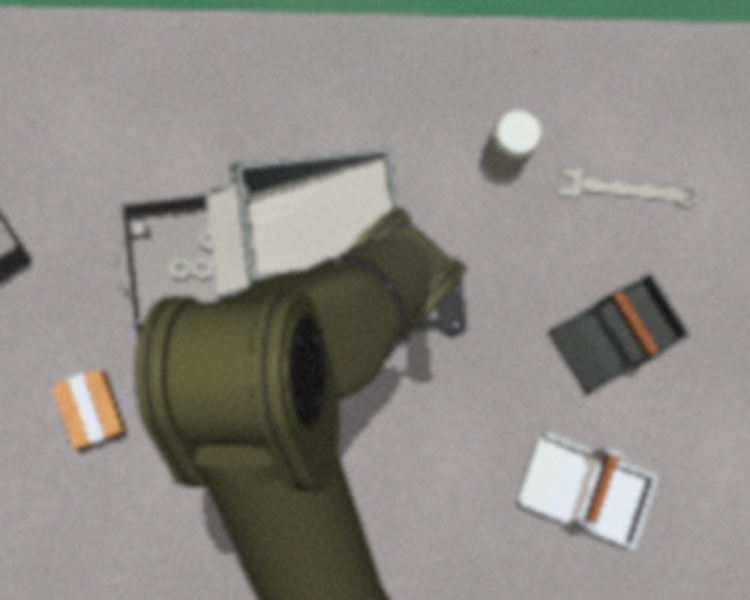

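No stray nuts are in view. Five nuts are visible in the drawer, and the sixth is probably hidden under the flap. I'll yaw the wrist gently on the grip to look there.

Request:
play_rows --pt "0 0 0 1 0 0 -0.05" --pt "0 0 0 1 0 0 -0.06" --pt "0 0 0 1 0 0 -0.06" --pt "0 0 0 1 0 0 -0.06" --pt "0 0 0 1 0 0 -0.06" --pt "0 0 0 1 0 0 -0.06" --pt "0 0 0 1 0 0 0" --pt "0 0 0 1 0 0 0"

```text
clock: 30.55
tool_pos: [0.4875, -0.0019, 0.1573]
eef_rot: [0.851, -0.524, 0.019, -0.019]
contact_force: [-2.8, 0.6, 12.4]
opening: 0.002
```

```bash
python3 - <<'E'
from h import *
st()
cv2.imwrite("pics/w17.png",r.snapshot("wrist")[:,:,::-1])
E
```

```text
t 30.55 p [ 0.4875 -0.0019  0.1573] eul x [ 0.45  -0.893  0.013] z [ 0.052  0.012 -0.999] q [-0.34  0.68  0.41  2.12 -0.69  0.42 -0.48] F [-2.8  0.6 12.4] op 0.002
```

View pics/w17.png

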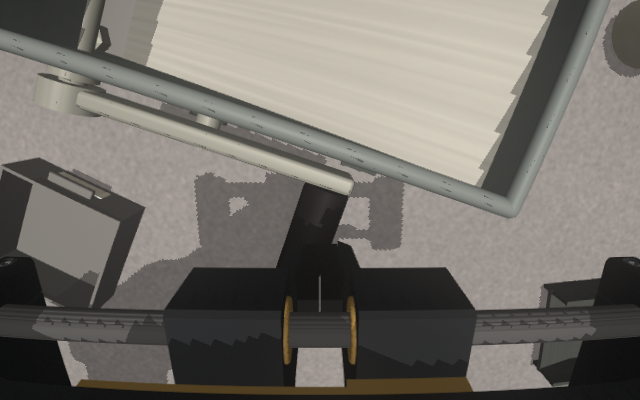

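Request:
play_rows --pt "0 0 0 1 0 0 0.05" --pt "0 0 0 1 0 0 0.06" --pt "0 0 0 1 0 0 0.06" --pt "0 0 0 1 0 0 0.06" --pt "0 0 0 1 0 0 0.06" --pt "0 0 0 1 0 0 0.06" --pt "0 0 0 1.5 0 0 0" --pt "0 0 0 1.5 0 0 0"

```text
clock: 31.6
tool_pos: [0.4863, -0.0041, 0.1569]
eef_rot: [0.742, -0.67, 0.016, -0.026]
contact_force: [-4.6, 0.1, 19.6]
opening: 0.007
```

```bash
python3 - <<'E'
from h import *
st()
a=[r.snapshot("wrist") for _ in range(3)][-1]
cv2.imwrite("pics/w18.png",cv2.resize(a[0:220,0:360,::-1],None,fx=2.2,fy=2.2)[:, :])
st()
cv2.imwrite("pics/t18.png",cv2.resize(r.snapshot("top")[155:215,255:335,::-1],None,fx=10,fy=10,interpolation=cv2.INTER_CUBIC))
st()
E
```

```text
t 31.6 p [ 0.4863 -0.0041  0.1569] eul x [ 0.102 -0.995 -0.011] z [ 0.058  0.017 -0.998] q [-0.38  0.7   0.5   2.13 -0.83  0.45 -0.7 ] F [-4.6  0.1 19.6] op 0.007
t 31.75 p [ 0.4863 -0.0041  0.157 ] eul x [ 0.102 -0.995 -0.011] z [ 0.058  0.017 -0.998] q [-0.38  0.7   0.5   2.13 -0.83  0.45 -0.7 ] F [-4.3  1.  18.4] op 0.007
t 31.8 p [ 0.4863 -0.0041  0.157 ] eul x [ 0.102 -0.995 -0.011] z [ 0.058  0.017 -0.998] q [-0.38  0.7   0.5   2.13 -0.83  0.45 -0.7 ] F [-5.  -0.1 19.2] op -0.0
```

View pics/w18.png

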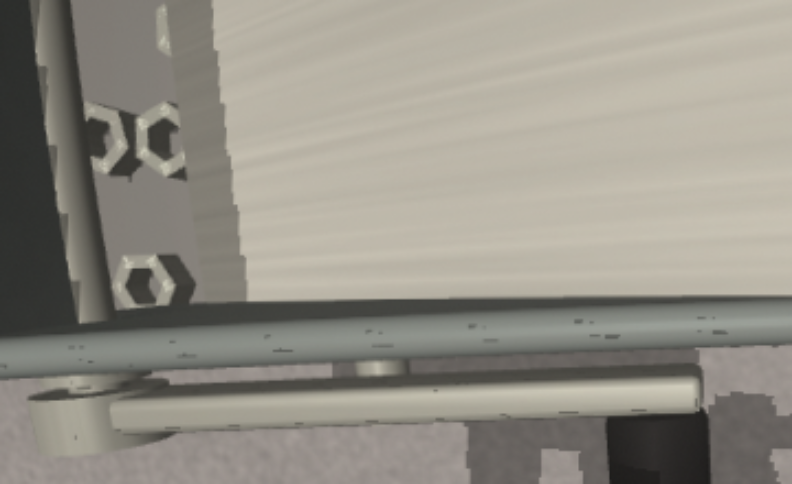

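View pics/t18.png

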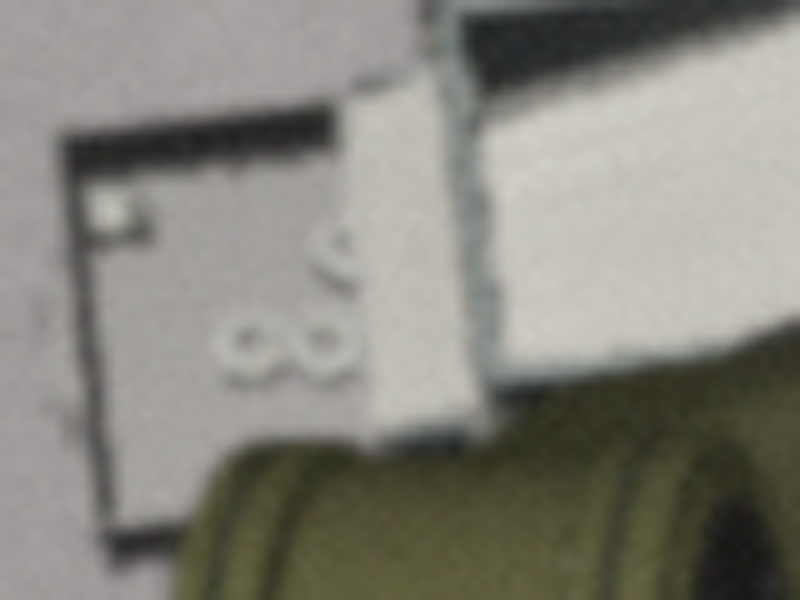

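Five nuts are visible and the hopper floor is clear. The lever may rise for a moment now because both ordered steps are complete. I'll let it up partway so the flap uncovers the hidden strip, then press it back down.

Request:
play_rows --pt "0 0 0 -8 -0.01 0 0" --pt "0 -1 0 -9 -0.01 0 0" --pt "0 -2 0 -9 -0.01 0 0" --pt "0 -3 0 -9 0 0 0" --pt "0 -4 0 -9 0 0 0" --pt "0 -4 0 -9 0 0 0" --pt "0 -3 0 -5 0 0 0" --pt "0 0 0 0 0 0 0"

```text
clock: 32.8
tool_pos: [0.4832, 0.0178, 0.2206]
eef_rot: [0.743, -0.668, 0.003, -0.019]
contact_force: [-0.5, 1.8, 4.2]
opening: 0.008
```

```bash
python3 - <<'E'
from h import *
st()
cv2.imwrite("pics/t19.png",cv2.resize(r.snapshot("top")[155:215,255:335,::-1],None,fx=10,fy=10,interpolation=cv2.INTER_CUBIC))
cv2.imwrite("pics/w19.png",r.snapshot("wrist")[:,:,::-1])
st()
E
```

```text
t 32.8 p [0.4832 0.0178 0.2206] eul x [ 0.106 -0.994 -0.021] z [ 0.03   0.025 -0.999] q [-0.53  0.62  0.67  2.06 -0.68  0.66 -0.86] F [-0.5  1.8  4.2] op 0.008
t 32.9 p [0.4831 0.0176 0.2203] eul x [ 0.106 -0.994 -0.021] z [ 0.03   0.024 -0.999] q [-0.53  0.62  0.67  2.06 -0.68  0.66 -0.86] F [-0.5  0.8  4.3] op 0.009
```

View pics/t19.png

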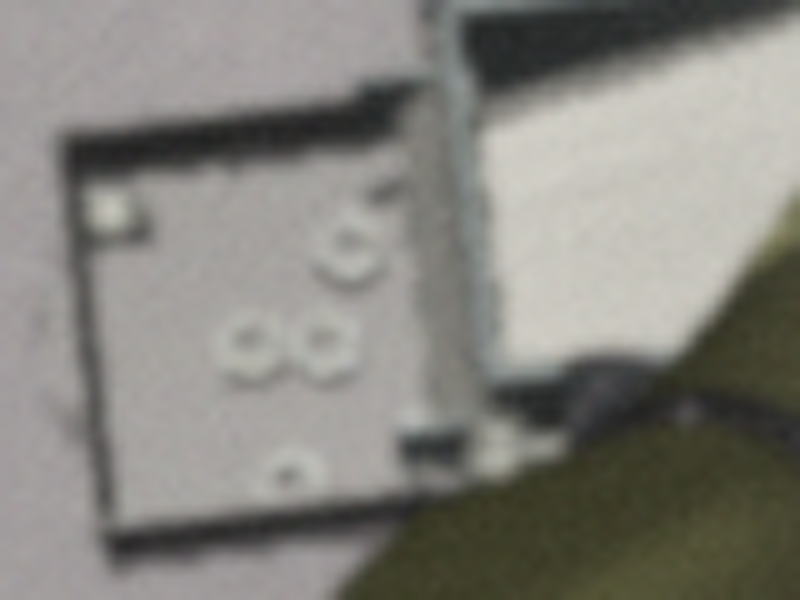

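View pics/w19.png

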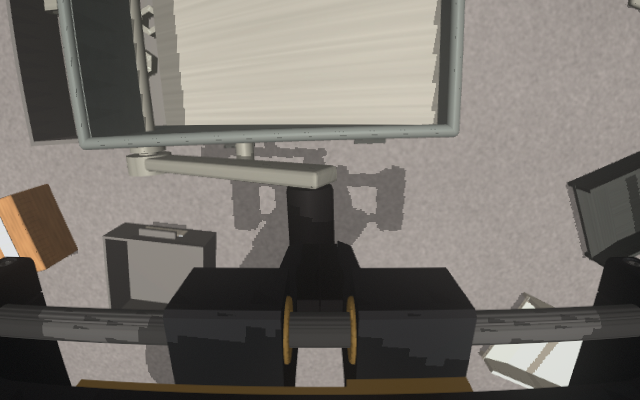

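```bash
python3 - <<'E'
import cv2
a=cv2.imread("pics/w6.png");cv2.imwrite("pics/w6z.png",cv2.resize(a[100:270,0:140],None,fx=3.5,fy=3.5,interpolation=cv2.INTER_CUBIC))
a=cv2.imread("pics/w19.png");cv2.imwrite("pics/w19z.png",cv2.resize(a[0:150,0:200],None,fx=4,fy=4,interpolation=cv2.INTER_CUBIC))
E
```

```text
(no output)
```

View pics/w6z.png

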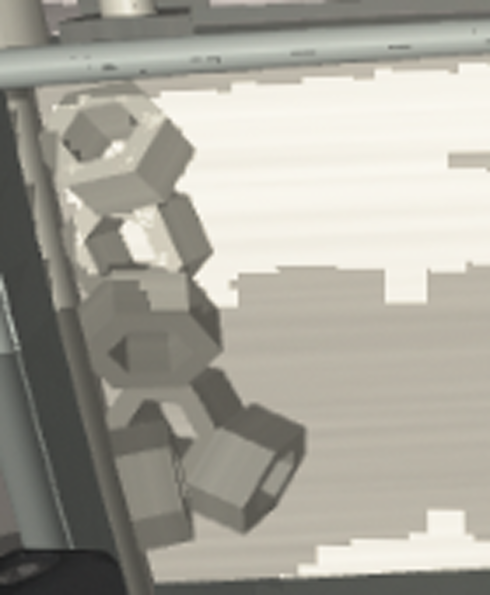

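View pics/w19z.png

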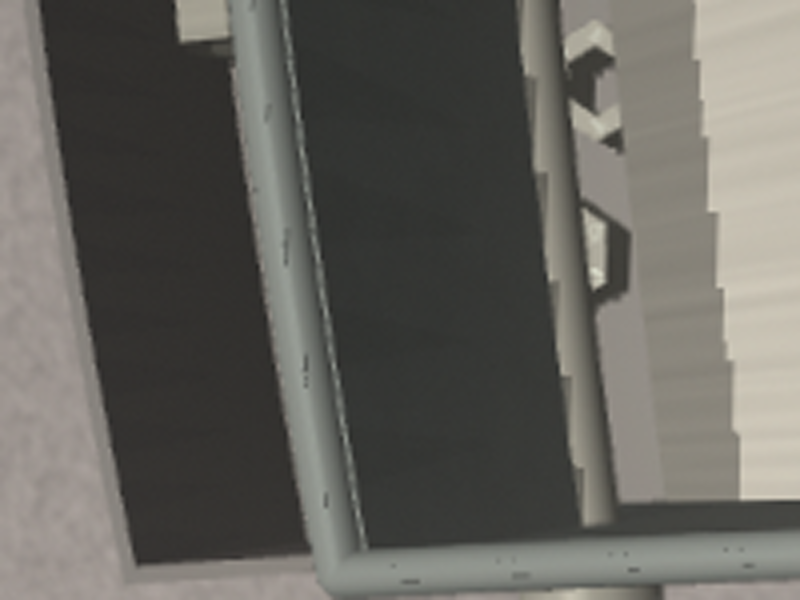

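All six nuts were in the hopper (w6z), so I'll lift off the lever briefly and look down into the drawer. There is plenty of time.

Request:
play_rows --pt "0 -6 0 -8 0 0 0" --pt "0 -6 0 -8 0 0 0" --pt "0 -6 0 -12 0 0 0" --pt "0 -6 0 -25 0 0 0" --pt "0 -20 0 -30 0 0 0" --pt "0 -40 0 -30 0 0 0" --pt "0 -50 0 -15 0 0 0" --pt "0 -20 0 0 0 0 0"

```text
clock: 33.9
tool_pos: [0.4637, 0.1695, 0.3585]
eef_rot: [0.741, -0.671, 0.006, -0.018]
contact_force: [-0.6, 0.1, 0.1]
opening: 0.002
```

```bash
python3 - <<'E'
from h import *
st()
cv2.imwrite("pics/w20.png",r.snapshot("wrist")[:,:,::-1])
st()
E
```

```text
t 33.9 p [0.4637 0.1695 0.3585] eul x [ 0.099 -0.995 -0.015] z [ 0.034  0.019 -0.999] q [-1.02  0.48  0.93  1.84 -0.47  1.01 -1.38] F [-0.6  0.1  0.1] op 0.002
t 33.95 p [0.4634 0.1714 0.3579] eul x [ 0.101 -0.995 -0.016] z [ 0.033  0.02  -0.999] q [-1.02  0.48  0.93  1.84 -0.47  1.01 -1.38] F [-0.4  2.4  0.6] op 0.006
```

View pics/w20.png

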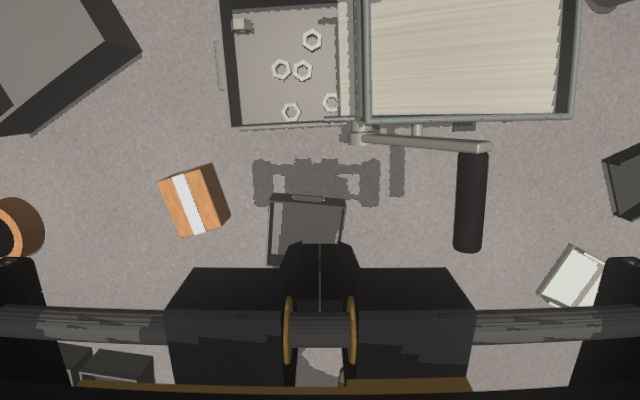

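All six nuts are in the drawer, at (241,22), (312,40), (281,69), (302,70), (291,112) and (331,102) px. I'll go back and press the lever down for good.

```bash
python3 - <<'E'
from h import *
plan([((.473,.056,.33),down(.13-np.pi/2)),((.473,.055,.264),down(.13-np.pi/2))],[6,6],hand=0)
E
```

```text
[0.0, 19.4, 0.5, 4.3, -0.006, 0.003, -0.005] ,
[0.0, 19.4, 0.6, 4.4, -0.006, 0.003, -0.005] ,
[0.0, 19.3, 0.6, 4.4, -0.006, 0.003, -0.005] ,
[0.0, 19.3, 0.7, 4.5, -0.006, 0.003, -0.005] ,
[0.0, 19.3, 0.8, 4.5, -0.006, 0.003, -0.005] ,
[0.0, 19.3, 0.8, 4.6, -0.006, 0.003, -0.005] ,
[0.0, 0.2, 0.0, 11.0, 0.0, 0.0, 0.0] ,
[0.0, 0.2, 0.0, 11.0, 0.0, 0.0, 0.0] 

[0.0, 0.2, 0.0, 11.0, 0.0, 0.0, 0.0] ,
[0.0, 0.2, 0.0, 11.0, 0.0, 0.0, 0.0] ,
[0.0, 0.2, 0.0, 11.0, 0.0, 0.0, 0.0] ,
[0.0, 0.2, 0.0, 11.0, 0.0, 0.0, 0.0] ,
```

Request:
play_rows --pt "0 20 1 4 -0.006 0.003 -0.005" --pt "0 20 1 4 -0.006 0.003 -0.005" --pt "0 20 1 4 -0.006 0.003 -0.005" --pt "0 19 1 4 -0.006 0.003 -0.005" --pt "0 19 1 4 -0.006 0.003 -0.005" --pt "0 16 0 4 -0.006 0.003 -0.005" --pt "0 4 0 0 0 0 0" --pt "0 0 0 0 0 0 0"

```text
clock: 34.95
tool_pos: [0.4706, 0.0436, 0.3341]
eef_rot: [0.75, -0.661, 0.004, 0.005]
contact_force: [-0.3, 0.9, -0.5]
opening: 0.005
```

```bash
python3 - <<'E'
from h import *
st()
plan([((.473,.055,.264),down(.13-np.pi/2))],[6],hand=0)
E
```

```text
t 34.95 p [0.4706 0.0436 0.3341] eul x [ 0.125 -0.992  0.012] z [-0.001 -0.013 -1.   ] q [-0.76  0.49  0.89  1.9  -0.44  0.97 -1.12] F [-0.3  0.9 -0.5] op 0.005
[0.0, -2.0, -0.7, 11.7, 0.0, -0.002, -0.001] ,
[0.0, -2.0, -0.7, 11.7, 0.0, -0.002, -0.001] ,
[0.0, -1.9, -0.7, 11.7, 0.0, -0.002, -0.001] ,
[0.0, -1.9, -0.7, 11.7, 0.0, -0.002, -0.001] ,
[0.0, -1.9, -0.6, 11.7, 0.0, -0.002, -0.001] ,
[0.0, -1.9, -0.6, 11.7, 0.0, -0.002, -0.001] ,
```

Request:
play_rows --pt "0 -2 -1 12 0 0 0" --pt "0 -2 -1 12 0 0 0" --pt "0 -2 -1 12 0 0 0" --pt "0 -2 0 12 0 0 0" --pt "0 -2 0 11 0 0 0" --pt "0 -1 0 7 0 0 0" --pt "0 0 0 0 0 0 0" --pt "0 0 0 0 0 0 0"

```text
clock: 35.95
tool_pos: [0.4716, 0.0567, 0.2624]
eef_rot: [0.751, -0.66, 0.003, 0.006]
contact_force: [0.7, -0.5, 0.4]
opening: 0.004
```

```bash
python3 - <<'E'
from h import *
st()
E
```

```text
t 35.95 p [0.4716 0.0567 0.2624] eul x [ 0.129 -0.992  0.012] z [-0.003 -0.013 -1.   ] q [-0.71  0.58  0.79  2.   -0.55  0.8  -1.04] F [ 0.7 -0.5  0.4] op 0.004
```

Request:
play_rows --pt "0 1 0 5 0 0 0" --pt "0 5 0 7 0 0 0" --pt "0 6 0 8 0 0 0" --pt "0 6 0 8 0 0 0" --pt "0 5 0 9 0 0 0" --pt "0 4 0 9 0 0 0" --pt "0 3 0 10 0 0 0" --pt "0 3 0 10 0 0 0"

```text
clock: 36.95
tool_pos: [0.4792, 0.0066, 0.2034]
eef_rot: [0.747, -0.665, 0.013, 0.006]
contact_force: [-2.1, -1.7, 6.1]
opening: -0.0
```

Request:
play_rows --pt "0 2 0 8 0 0 0" --pt "0 2 0 8 0 0 0" --pt "0 1 0 8 0 0 0" --pt "0 0 0 8 0 0 0" --pt "0 0 0 6 0 0 0" --pt "0 0 0 3 0 0 0" --pt "0 0 0 1.5 0 0 0" --pt "0 0 0 1.5 0 0 0"

```text
clock: 37.95
tool_pos: [0.4809, -0.0056, 0.1626]
eef_rot: [0.745, -0.667, 0.016, 0.004]
contact_force: [-1.8, -0.0, 6.7]
opening: 0.004
```

```bash
python3 - <<'E'
from h import *
st()
cv2.imwrite("pics/w21.png",r.snapshot("wrist")[:,:,::-1]);st()
cv2.imwrite("pics/t21.png",cv2.resize(r.snapshot("top")[100:300,220:470,::-1],None,fx=3,fy=3,interpolation=cv2.INTER_CUBIC))
st()
E
```

```text
t 37.95 p [ 0.4809 -0.0056  0.1626] eul x [ 0.109 -0.994  0.029] z [ 0.019 -0.027 -0.999] q [-0.45  0.71  0.57  2.11 -0.74  0.51 -0.79] F [-1.8 -0.   6.7] op 0.004
t 38.0 p [ 0.4808 -0.0056  0.1625] eul x [ 0.109 -0.994  0.029] z [ 0.019 -0.027 -0.999] q [-0.45  0.71  0.57  2.11 -0.74  0.51 -0.79] F [-0.7  1.3  6.2] op 0.006
t 38.05 p [ 0.4809 -0.0056  0.1626] eul x [ 0.109 -0.994  0.029] z [ 0.019 -0.027 -0.999] q [-0.45  0.71  0.57  2.11 -0.74  0.51 -0.79] F [-1.2  1.   6.3] op 0.007
```

View pics/w21.png

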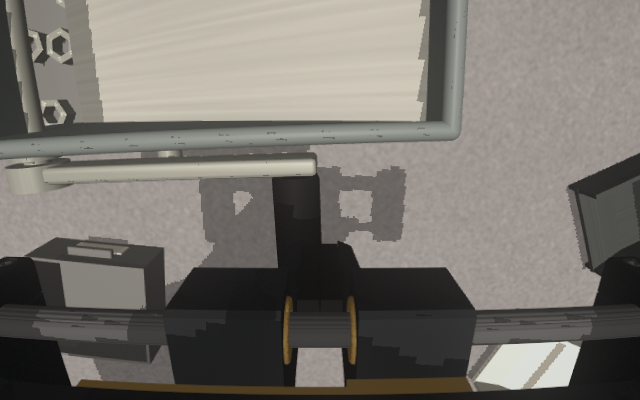

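View pics/t21.png

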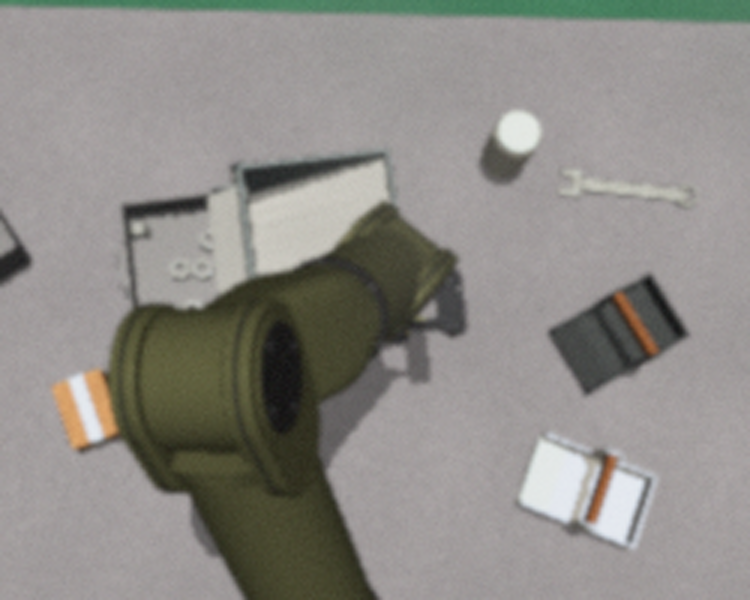

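Request:
play_rows --pt "0 0 0 3 0 -0.01 0" --pt "0 0 0 3 0 -0.01 0" --pt "0 -1 0 3 0 0 0" --pt "0 -1 0 2 0 0 0" --pt "0 0 0 2 0 0 0" --pt "0 0 0 2 0 0 0" --pt "0 0 0 1.5 0 0 0" --pt "0 0 0 1.5 0 0 0"

```text
clock: 39.05
tool_pos: [0.481, -0.0062, 0.1568]
eef_rot: [0.742, -0.67, 0.009, -0.011]
contact_force: [-3.8, 1.7, 16.8]
opening: 0.008
```

```bash
python3 - <<'E'
from h import *
st()
cv2.imwrite("pics/w22.png",r.snapshot("wrist")[:,:,::-1]);st()
E
```

```text
t 39.05 p [ 0.481  -0.0062  0.1568] eul x [ 0.103 -0.995 -0.001] z [ 0.028  0.004 -1.   ] q [-0.39  0.7   0.52  2.12 -0.78  0.48 -0.75] F [-3.8  1.7 16.8] op 0.008
t 39.1 p [ 0.481  -0.0062  0.1568] eul x [ 0.102 -0.995 -0.002] z [ 0.028  0.004 -1.   ] q [-0.39  0.7   0.52  2.12 -0.78  0.48 -0.75] F [-4.5  1.9 18.5] op 0.01
```

View pics/w22.png

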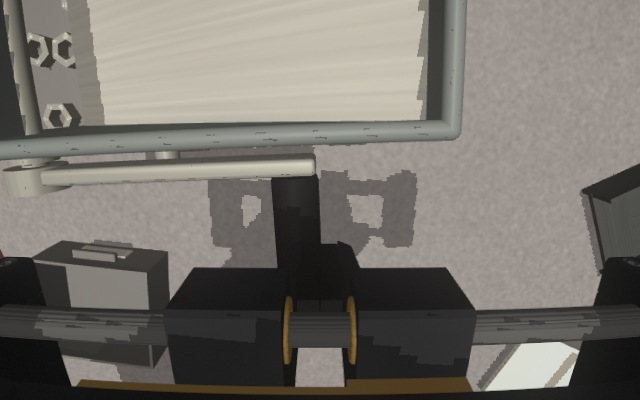

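The lever is at its stop, with a steady push of about 17 N. The nuts lie still. Handing in.

```bash
python3 - <<'E'
from h import *
r.finish_job();st()
E
```

```text
the job is handed in; nothing more can be done
the job is handed in; nothing more can be done
```

The job is done and handed in at about 39 s: all six nuts ran into the drawer and the arm is still holding the lever down.

- **Pour:** I gripped the dark tray by its bar and tipped it to about 55° over the back half of the hopper. The wrist picture showed all six nuts against the shut gate. The weight on the wrist had dropped by about 1.9 N, which matches six nuts.
- **Tray:** It stands upright and empty within a few millimetres of where it started.
- **Lever:** I pressed it to its stop with the closed fingers. At first I could see only five nuts in the drawer. I lifted off the lever briefly to look from above and counted all six there, one standing on edge in a corner. I then pressed it back to the stop.
- **Last checks:** The fingertips were at 0.157 m, which matches the grip at its stop, with a steady push of about 17–18 N. The hopper floor was clear. The wrench, can and carton looked unmoved in the pictures, but I did not measure them again.

Two things ran close to a limit:
- **Push on the lever:** The first press peaked at about 50 N at the fingertips, so I eased it off. The wrist limit is 120 N; the 40 N limit is for the arm and gripper body.
- **Joint 6:** One tilt to see better brought it to 0.04 rad, its lower limit, so I turned it back.

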